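# Load a full foil roll on the stand

### The arm

A 7-joint arm with a two-finger parallel gripper is mounted at the origin on a cart in front of the work surface, level with it; the furniture and walls round the work are solid. World frame = base frame: x ahead of the robot, y to its left, z up, the work surface at z = 0. Lengths are in m, angles in rad, forces in N, time in s.
With the tool pointing down it reaches from about 0.4 to 0.85 m from the base axis. Payload 4.5 kg.
Tool frame: the origin (TCP) lies at the very end of the fingers, on their centre line; the grasp point (between the pads) lies 19 mm behind it (r.grip_depth is the distance from the TCP to the grasp point, in m); z points along the fingers, x is the direction in which the jaws open and shut, and the axes are right-handed (so a half turn about z gives the same grasp; the last joint's range is limited). The gripper opens to 88 mm and grips with 3 to 60 N. Pads are 18 mm wide; open, the fingers measure 123 mm over their backs; the gripper's body (75 mm by 187 mm) begins 45 mm behind the grasp point.
Start: joints at [1.318, 0.689, -0.195, 1.565, 0.157, 0.902, -0.215], TCP at [0.177, -0.599, 0.239] pointing down, gripper open.
Joint ranges: [-3.01, 3.01], [-0.46, 2.08], [-1.47, 1.51], [0.13, 2.56], [-1, 4.14], [0.04, 2.09], [-2.66, 2.66]. Speed limits (rad/s): [2.57, 2.57, 3.14, 3.14, 3.14, 3.14, 3.14].

### API

Orientations are given as a unit quaternion [x, y, z, w].
In Python, from plant import r gives the robot as it stands. The module is installed in compiled form; this text tells all that it offers.
- The arm moves only by the shell command python3 -m jog 'ROWS' [FORCE]. ROWS is JSON, a list of rows, each a list of 5 numbers: the shift along the tool's x, y, z in units of 1 m (1.0 is 1 m), then the turn about the tool's z in units of 360 degrees (1.0 is 360 degrees), then the closure, from 0 (fully open) to 1 (shut). In form: [[dx, dy, dz, yaw, fingers], ...]. A call has 1 to 20 rows; each row shifts and turns the commanded pose from where the row before left it, along the tool's axes as they then stand; what a row does not reach is not made up. A row lasts 1/10 s, in which the tool goes at most 50 mm and 8.59 degrees, less where a joint would pass 70% of its speed; a pose out of reach is approached as far as the arm can. A call with a number of a shift or a turn outside -1 to 1 is refused whole. A call with a gripper value outside its range is refused whole. The fingers move at their own pace and stop on an object; FORCE is the grip in N (left out, the last holds). Time passes only in rows, so rows that do not move let the fingers close. It gives the time, the measured TCP pose, the force and the opening at its end, in the units of the state.
- r.get_state(): the state, without advancing time (a new reading comes with each control period).
- r.snapshot(name): name is "scene" or "top"; returns the picture (420x560x3 uint8, red, green, blue); there is no depth.
- r.get_calibration(name): a dict with "mtx" (3x3 intrinsics, pixels), "dist" ([k1, k2, p1, p2, k3] as OpenCV has them; the pictures are not rectified), "R" (3x3) and "t" (3): a world point X has camera coordinates R X + t. Camera axes: x right, y down, z forward; pixel columns grow to the right and rows downward; lengths in m; the calibration is good to about 2 mm. A picture is of the moment at which its call begins. get_calibration takes no time and is no camera call.
- r.finish_job(): hands the job in, once; it reports no verdict.
Trained networks look in the newest picture that a camera, given by its name, has taken for a name from the list of things; names that differ only in an ending like _2 or _b are one class to them, and where a whole thing is asked for, a point or a joint stands for the part that bears it (a point fixed in the world has none). Each returns a list of dicts, best first, with "score" (0 to 1); they miss things now and then, are a little off and sometimes report something else, mostly with a low value. They report only what shows in the picture. A call takes as long as a camera call. They do not tell look-alikes from the thing itself.
- r.cut_out(thing, camera): "pixels" (420x560 bool, what is visible of it) and "rect" ([left, top, right, bottom] in pixels, round what is visible of it).
The state is a dict: "clock": time; "q": joint angles; "qd": joint speeds; "joint_torque": joint torques, N m; "tool_pos": TCP position; "eef_rot": TCP orientation; "contact_force": force on the tool from outside, world axes, zero at the start; "moment": the same for the moment, N m; "opening": opening from 0.0 (shut) to 1.0 (fully open).
Only numpy, scipy, OpenCV 4.12 (cv2) and the standard library are available. Lean on these libraries where they do the work, as an engineer would, in place of code of your own. Each camera call takes 0.05 s, during which the arm holds its last target.

### The job

Lift the thick-walled roll of copper foil off its hook on the sloping rack and load it on the three-armed foil stand: lower it, without dropping it, until it lies flat on all three arms round the three prongs, and let go. Then push the stand's sprung reset plunger all the way down and let it spring back up. Leave the thin-walled roll hanging on its hook, and do not shift the small bottle of cutting oil or the round tin.

Things in the scene. Friction and masses are not known exactly. Their poses are not given: they have to be found in the camera images.
- thick_roll: Full roll of copper foil: rigid ring, outer diameter 97 mm, hole 76 mm (wall 10 mm thick), 8 mm high, 0.09 to 0.17 kg. Origin: centre of its under face, which lies on the rack's board; z is the ring's axis, away from the board. The top of its hole hangs on a hook. Its lowest part, at the front, overhangs the board's lower edge: fingers can pinch the wall there, one inside, one outside.
- thin_roll: Nearly used-up roll of foil, to be left hanging: outer diameter 85 mm, hole 76 mm (wall only 4.5 mm thick), 5 mm high. Origin and axes as for thick_roll. Which of the two hooks has which roll varies.
- foil_rack: Fixed plywood rack, 250 mm wide. Origin on the bench; x backwards, y along the board, z up. The board is inclined 30 degrees from horizontal and faces up and to -x (its front): in this frame up the slope is (0.866, 0, 0.5), square off the board (-0.5, 0, 0.866). A hanging roll's origin is at (0, 0.06, 0.125) or (0, -0.06, 0.125).
- rack_edge (a point): Middle of the lower front edge of the board's upper face, 12 mm down the slope from the line of the hanging rolls' origins; the board is 12 mm thick, and below and in front of this edge is free space. Axes as the rack's.
- hook_left (a point): Foot of the hook at the rack's +y side, on the board's upper face. Each hook is a round steel peg of 10 mm diameter that ends 37 mm off the board and leans 15 degrees up the slope from square. A roll drawn straight up (world z) by 60 mm comes clear of it.
- hook_right (a point): Foot of the hook at the rack's -y side, otherwise as hook_left.
- foil_stand: Fixed grey stand; origin on the bench under the centre of its three arms, z up. Base plate x -60 to 60, y -145 to 65 mm, top 20 mm above the bench. On a 24 mm thick post are three level aluminium arms at 0, 120 and 240 degrees from +x about z, 12 mm wide, 54 mm long. The gaps between them are open down to the base, so fingers pass there; the 180 degree gap faces the robot.
- stand_seat (a point): Centre of the three arms at the height of their top faces (58 mm above the bench); axes as the stand's. The loaded thick roll's origin is here. A 7 mm thick steel prong stands on each arm, its outer side 34.5 mm from this centre; it rises 25 mm above the arm and leans in to 30 mm (outer side) at the tip.
- reset_plunger (a joint): Stroke of the plunger: 0 up, 0.012 m fully down; a spring returns it, 1.5 N at the start and 5 N fully down.
- plunger_top (a point): Centre of the top face of the plunger's round steel cap, 24 mm in diameter, 78 mm above the bench when up, on the counter housing (56 x 46 mm, top 54 mm above the bench) at (0, -0.105) in the stand's frame. It is pushed straight down and this point moves with it.
- cutting_oil: Bystander: small bottle 35 mm in diameter, 73 mm high with a screw cap; origin in the centre of its underside.
- tin: Bystander: round metal tin with slip lid, 52 mm in diameter, 34 mm high; origin in the centre of its underside.
Things that resemble listed ones, but are neither listed nor needed, are in the scene too. What is shaped like the thick_roll but purple is not meant.

How it is judged:
By the outcome, as a careful person would: the job done as asked, in the order asked, and still so for the second after the job is handed in, with the robot touching nothing.
It also fails if it takes over 48 s, if anything falls off the work surface, if the arm or the gripper's body presses on something with over 40 N, if the wrist force passes 120 N, or if a joint passes its speed limit or range.

## Working session

There is one attempt and no reset: what is moved stays moved. The work goes in short steps, Python scripts to look and compute and a shell command to move; the robot and the scene stay as the last step left them, time stands still between calls to the robot, and variables do not carry over. Pictures are saved under pics/ and viewed, and the job is handed in when it is done.

```bash
mkdir -p pics; cat > h.py <<'E'
import numpy as np, cv2
from plant import r
def save(n,im): cv2.imwrite('pics/'+n+'.png',im[:,:,::-1])
def cal(c):
    k=r.get_calibration(c); return [np.array(k[x],float) for x in('mtx','dist','R','t')]
def proj(P,c):
    m,d,R,t=cal(c); return cv2.projectPoints(np.array(P,float).reshape(-1,3),cv2.Rodrigues(R)[0],t,m,d)[0].reshape(-1,2)
def ray(uv,c):
    m,d,R,t=cal(c); p=cv2.undistortPoints(np.array(uv,float).reshape(-1,1,2),m,d).reshape(-1,2)
    v=np.c_[p,np.ones(len(p))]@R; return -R.T@t, v/np.linalg.norm(v,axis=1)[:,None]
def onz(uv,z,c):
    o,v=ray(uv,c); return o+v*((z-o[2])/v[:,2])[:,None]
E
python3 - <<'E'
from h import *
for c in('scene','top'):
    save(c+'0',r.snapshot(c)); m,d,R,t=cal(c); print(c,-R.T@t,R[2],m[0,0])
    for n in('thick_roll','thin_roll','foil_rack','foil_stand','reset_plunger','cutting_oil','tin'):
        for o in r.cut_out(n,c): print(n,round(o['score'],2),np.round(o['rect']),o['pixels'].sum())
print(r.get_state())
E
```

```text
scene [-0.12570829 -0.56122096  0.53520327] [ 0.77244173  0.44642399 -0.45170721] 418.7994634840423
thick_roll 0.6 [184. 174. 223. 209.] 512
thick_roll 0.57 [243. 243. 286. 266.] 500
thin_roll 0.58 [234. 186. 241. 194.] 20
foil_rack 0.64 [180. 243. 198. 277.] 457
foil_rack 0.61 [168. 157. 278. 250.] 4584
foil_rack 0.17 [272. 266. 395. 358.] 5147
foil_stand 0.79 [272. 266. 397. 360.] 5338
reset_plunger 0.69 [357. 295. 373. 309.] 124
cutting_oil 0.66 [180. 240. 196. 278.] 462
tin 0.63 [151. 234. 176. 251.] 398
top [ 0.47116958 -0.13138605  1.13636577] [ 0.11040349  0.01312764 -0.99380015] 438.88264608343144
thick_roll 0.95 [265. 194. 302. 231.] 281
thick_roll 0.69 [187. 183. 234. 227.] 590
thin_roll 0.7 [222. 148. 258. 186.] 226
foil_rack 0.93 [167. 119. 272. 242.] 4076
foil_stand 0.58 [330. 233. 416. 293.] 3899
reset_plunger 0.42 [398. 263. 406. 275.] 77
cutting_oil 0.74 [234. 260. 249. 273.] 163
tin 0.82 [180. 242. 204. 263.] 318
{'clock': 0.8, 'q': array([ 1.3177899 ,  0.68908196, -0.19457699,  1.56525292,  0.15729831,
        0.90250142, -0.21507966]), 'qd': array([-0.0003519 , -0.00127142,  0.00075604,  0.00032453, -0.00033828,
        0.00102123,  0.00092856]), 'joint_torque': array([-8.16933107e-05, -5.27440381e+01, -1.26666751e+00, -1.53741449e+01,
       -5.18210989e-02, -8.60078926e-04,  4.09343966e-05]), 'tool_pos': array([ 0.17683463, -0.59951384,  0.23876599]), 'eef_rot': array([ 8.00908205e-01, -5.98787143e-01,  5.60737574e-05,  4.01646458e-05]), 'contact_force': array([-0.0506219 , -0.06804448,  0.77357371]), 'moment': array([ 0.03176282, -0.00971913,  0.0144105 ]), 'opening': 1.0003560183266944}
```

View pics/scene0.png

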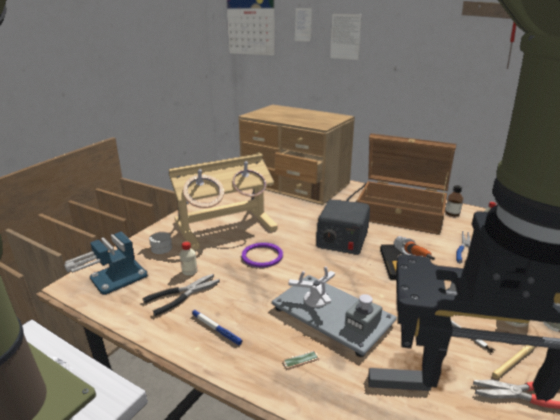

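View pics/top0.png

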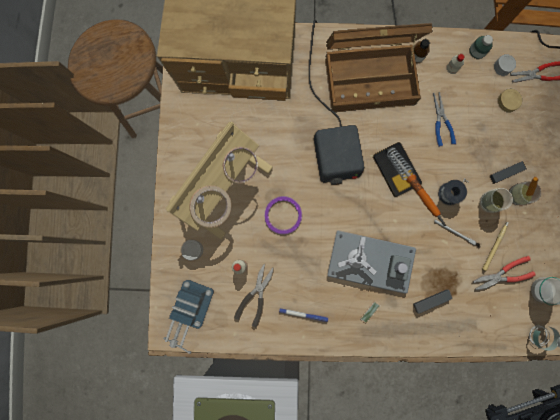

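Scene: thick roll hanging at (204,191) on the left, thin roll at (250,183); the purple ring at (262,254) is a decoy. Top: thick roll (210,207), thin (240,167), stand (370,263), plunger (402,268). Next, a closer look.

```bash
python3 - <<'E'
from h import *
for c,(a,b,w,h) in dict(scene=(150,140,150,112),top=(155,110,133,100)).items():
    im=cv2.imread('pics/%s0.png'%c)[b:b+h,a:a+w]; cv2.imwrite('pics/%s_rack.png'%c,cv2.resize(im,(798,int(h*798/w)),interpolation=cv2.INTER_CUBIC))
for c,(a,b,w,h) in dict(scene=(265,255,140,105),top=(320,222,107,80)).items():
    im=cv2.imread('pics/%s0.png'%c)[b:b+h,a:a+w]; cv2.imwrite('pics/%s_stand.png'%c,cv2.resize(im,(798,int(h*798/w)),interpolation=cv2.INTER_CUBIC))
E
```

```text
(no output)
```

View pics/scene_rack.png

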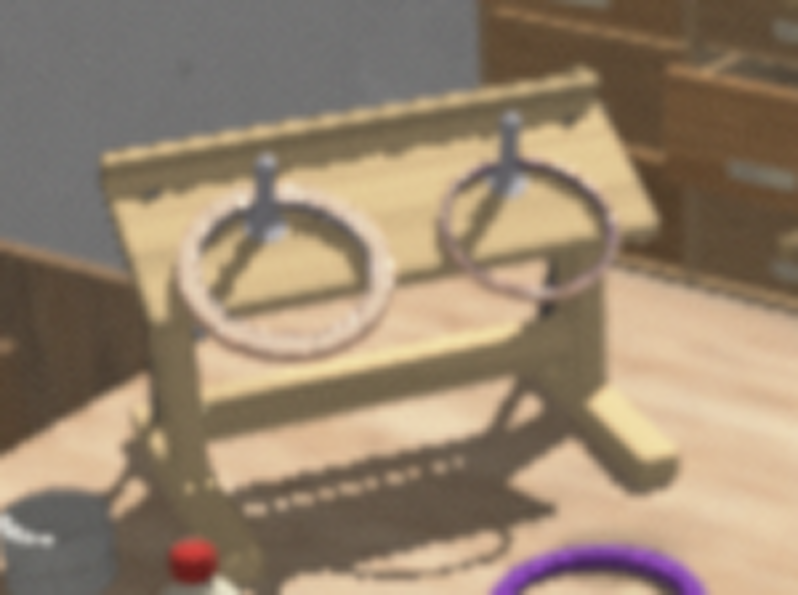

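View pics/top_rack.png

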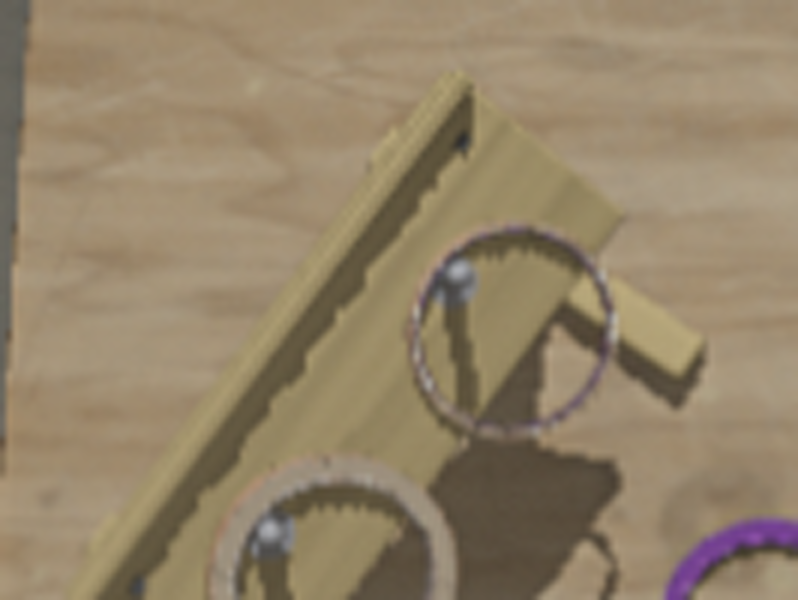

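View pics/scene_stand.png

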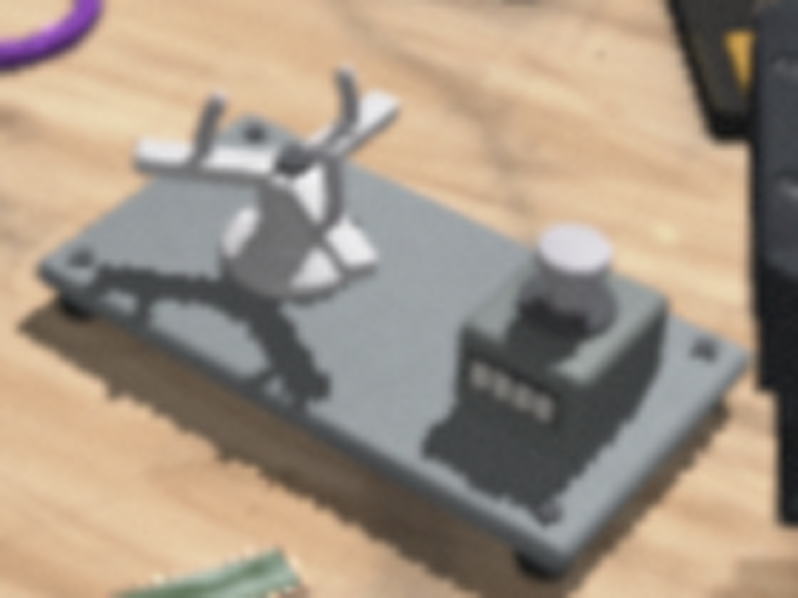

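View pics/top_stand.png

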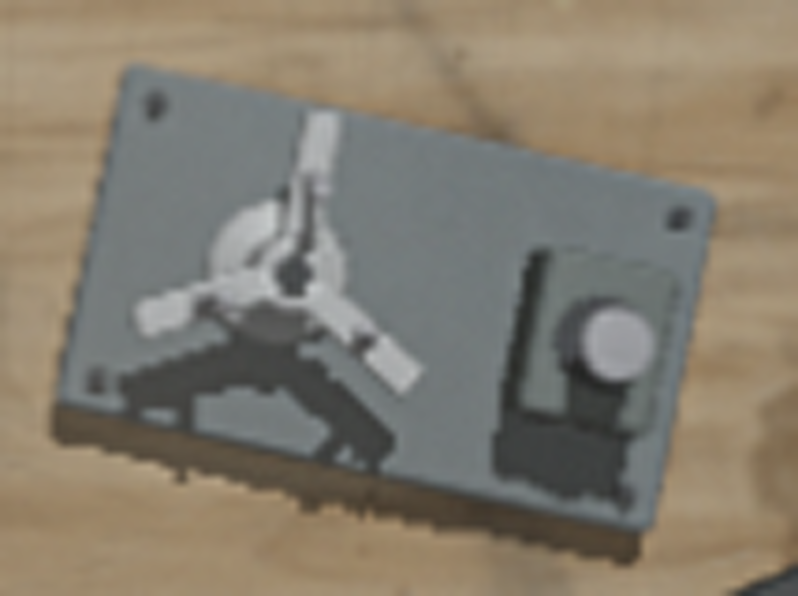

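```bash
cat > fit.py <<'E'
from h import *
from scipy.optimize import least_squares
S=lambda p,s,o:np.array(p,float)/s+np.array(o)-(0.5-0.5/s)
def Rz(a): c,s=np.cos(a),np.sin(a); return np.array([[c,-s,0],[s,c,0],[0,0,1]])
def W(p,P): return np.atleast_2d(P)@Rz(p[2]).T+[p[0],p[1],0]
A=lambda d:[.054*np.cos(np.radians(d)),.054*np.sin(np.radians(d)),.058]
SP=np.array([[.06,.065,.02],[.06,-.145,.02],[-.06,.065,.02],[-.06,-.145,.02],A(0),A(120),A(240),[0,-.105,.078]])
st=S([(122,62),(720,190),(52,405),(648,530),(322,112),(141,320),(412,387),(618,345)],798/107,(320,222))
ss=S([(240,118),(752,355),(38,272),(560,574),(390,103),(137,155),(365,260),(575,248)],5.7,(265,255))
def fs(p): return np.r_[proj(W(p,SP),'top')-st,proj(W(p,SP),'scene')-ss].ravel()
u=np.array([.866,0,.5]);n=np.array([-.5,0,.866]);yv=np.array([0,1.,0])
def ring(y,rad,h,N=72):
    a=np.linspace(0,2*np.pi,N,endpoint=False)
    return np.array([0,y,.125])+rad*(np.cos(a)[:,None]*u+np.sin(a)[:,None]*yv)+h*n
def bb(p,y,rad,H,c):
    q=proj(W(p,np.r_[ring(y,rad,0),ring(y,rad,H)]),c); return np.r_[q.min(0),q.max(0)]
def hook(y,s): return np.array([0,y,.125])+u*(s+.0099)+n*.037
def S2(b,s,o): return np.r_[S(b[:2],s,o),S(b[2:],s,o)]
sc=(5.32,(150,140)); tp=(6.0,(155,110))
def fr(p):
    o=[]
    for y,rad,H,bs,bt in((.06,.0485,.008,(178,180,395,358),(210,453,459,np.nan)),(-.06,.0425,.005,(438,155,621,300),(411,225,619,441))):
        o+=[bb(p,y,rad,H,'scene')-S2(np.array(bs,float),*sc),bb(p,y,rad,H,'top')-S2(np.array(bt,float),*tp)]
    o.append((proj(W(p,[-.0104,-.125,.119]),'top')-S((622,213),*tp)).ravel())
    o.append((proj(W(p,[-.0104,-.125,.119]),'scene')-S((660,225),*sc)).ravel())
    return np.nan_to_num(np.concatenate(o))
if __name__=='__main__':
    p0=onz([370,263],.058,'top')[0]; R=least_squares(fs,[p0[0],p0[1],-.2]);print('stand',R.x,np.round(R.fun.reshape(-1,2),1).tolist())
    ps=R.x;print('plunger',W(ps,[0,-.105,.078]))
    p0=onz([225,187],.125,'top')[0]
    R=least_squares(fr,[p0[0],p0[1],.6],loss='soft_l1');print('rack',R.x,np.round(R.fun,1).tolist())
    pr=R.x; np.save('pr',pr);np.save('ps',ps)
    for c in('scene','top'):
        im=cv2.imread('pics/%s0.png'%c);k=4
        a,b,w,h=(150,140,150,112) if c=='scene' else (160,110,150,125)
        im=cv2.resize(im[b:b+h,a:a+w],None,fx=k,fy=k,interpolation=cv2.INTER_CUBIC)
        def pl(P,col,cl):
            q=(proj(P,c)-[a,b]+.5)*k-.5; cv2.polylines(im,[np.round(q).astype(int)],cl,col,1)
        for y,ro,ri,H in((.06,.0485,.038,.008),(-.06,.0425,.038,.005)):
            pl(W(pr,ring(y,ro,H)),(0,0,255),1);pl(W(pr,ring(y,ri,H)),(0,255,0),1)
        pl(W(pr,[[-.0104,-.125,.119],[-.0104,.125,.119]]),(255,0,0),0)
        cv2.imwrite('pics/ov_%s.png'%c,im)
E
python3 fit.py
```

```text
stand [ 0.46481048 -0.30259028 -0.19742778] [[0.4, 0.1], [0.4, 0.6], [-0.1, 0.5], [1.0, 1.4], [0.5, 0.6], [-0.6, 1.0], [0.4, 0.2], [0.2, 0.3], [1.1, -1.7], [1.2, -0.7], [-1.6, -1.4], [0.9, -2.2], [-0.4, -1.1], [-0.5, -0.9], [-0.4, 1.0], [-0.1, 0.2]]
plunger [[ 0.44421497 -0.40555059  0.078     ]]
rack [0.62981376 0.02156354 0.98699035] [-0.2, 0.9, -0.2, 1.5, -0.2, 0.3, -0.0, 0.0, 0.3, 0.1, -0.4, 0.5, -0.8, -0.9, -0.3, -0.6, 1.2, 0.0, 0.4, 0.2]
```

View pics/ov_scene.png

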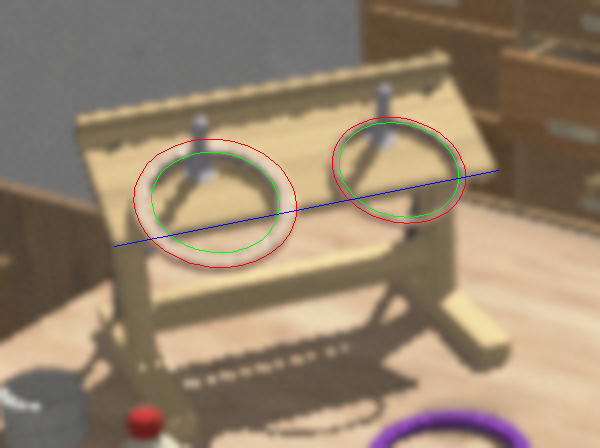

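View pics/ov_top.png

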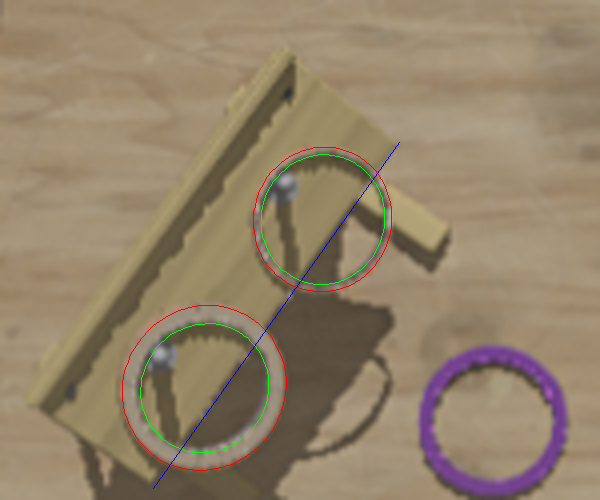

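```bash
python3 - <<'E'
from h import *
from scipy.spatial.transform import Rotation as Ro
s=r.get_state();T=Ro.from_quat(s['eef_rot']).as_matrix();p=s['tool_pos'];print(T)
im=cv2.imread('pics/scene0.png');a,b,w,h=360,180,200,240;k=2.5
im=cv2.resize(im[b:b+h,a:a+w],None,fx=k,fy=k,interpolation=cv2.INTER_CUBIC)
for hx,hy,col in((.0375,.0935,(0,0,255)),(.0935,.0375,(0,255,0))):
    P=np.array([[sx*hx,sy*hy,-.064] for sx,sy in((1,1),(1,-1),(-1,-1),(-1,1))])@T.T+p
    cv2.polylines(im,[np.round((proj(P,'scene')-[a,b])*k).astype(int)],1,col,1)
P=np.array([[-.0615,0,0],[.0615,0,0],[.044,0,0],[-.044,0,0]])@T.T+p
for q in (proj(P,'scene')-[a,b])*k: cv2.circle(im,tuple(int(v) for v in q),4,(255,0,255),-1)
cv2.imwrite('pics/grip.png',im)
E
```

```text
[[ 2.82907907e-01 -9.59147076e-01  4.17197177e-05]
 [-9.59147067e-01 -2.82907911e-01 -1.31488879e-04]
 [ 1.37920012e-04 -2.81610133e-06 -9.99999990e-01]]
```

View pics/grip.png

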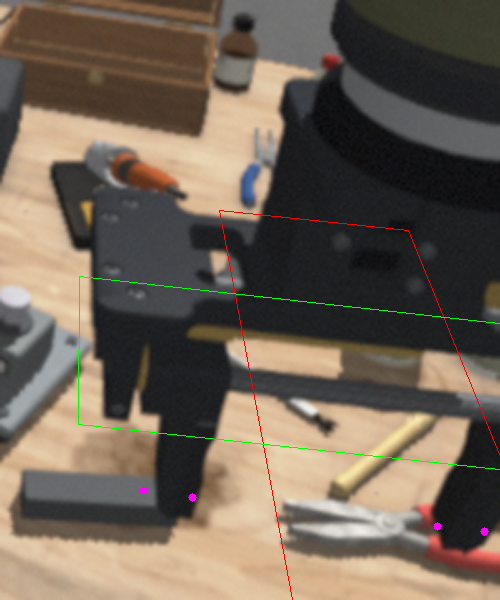

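```bash
python3 -m jog '[[0,0,-0.02,0,0.7],[0,0,-0.02,0,0.7],[0,0,-0.02,0,0.7],[0,0,0,0,0.7],[0,0,0,0,0.7]]' 20; python3 - <<'E'
from h import *
from scipy.spatial.transform import Rotation as Ro
s=r.get_state();T=Ro.from_quat(s['eef_rot']).as_matrix();p=s['tool_pos'];print(s['opening'],s['clock'],p)
im0=r.snapshot('scene')[:,:,::-1];a,b,w,h=340,160,220,260;k=2.3
for nm,draw in(('g1',0),('g2',1)):
  im=cv2.resize(im0[b:b+h,a:a+w],None,fx=k,fy=k,interpolation=cv2.INTER_CUBIC)
  im=np.clip(im.astype(float)*1.8+20,0,255).astype(np.uint8)
  if draw:
   for z,col in((-.064,(0,255,0)),(-.08,(255,255,0)),(-.1,(255,0,255))):
    for hy in(.0375,0,-.0375):
     P=np.array([[-.0935,hy,z],[.0935,hy,z]])@T.T+p
     cv2.polylines(im,[np.round((proj(P,'scene')-[a,b])*k).astype(int)],0,col,1)
   for x in(-.0565,.0565):
    P=np.array([[x,0,z] for z in(0,-.064,-.08,-.1)])@T.T+p
    for q in (proj(P,'scene')-[a,b])*k: cv2.circle(im,tuple(int(v) for v in q),3,(0,0,255),-1)
  cv2.imwrite('pics/%s.png'%nm,im)
E
```

```text
clock: 1.3
tool_pos: [0.1768, -0.5994, 0.2986]
eef_rot: [0.801, -0.599, 0.0, 0.0]
contact_force: [-0.3, 1.0, -1.0]
opening: 0.57
0.5699245384447348 1.3 [ 0.17681538 -0.59938937  0.29855345]
```

View pics/g1.png

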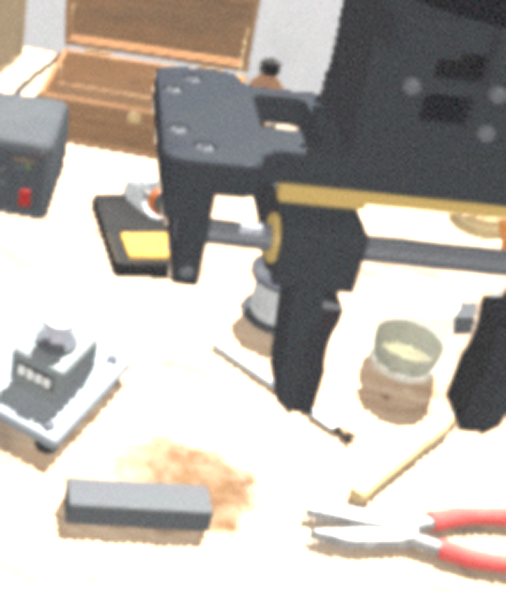

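View pics/g2.png

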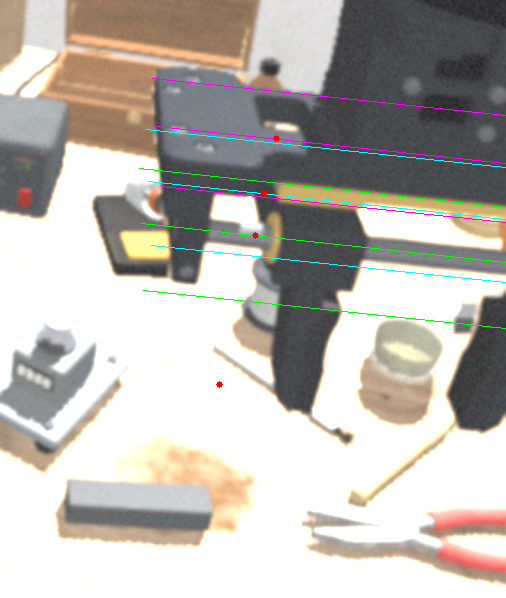

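```bash
cat > tgt.py <<'E'
from fit import *
from scipy.spatial.transform import Rotation as Ro
pr=np.load('pr.npy');ps=np.load('ps.npy')
def st(): 
    s=r.get_state();T=Ro.from_quat(s['eef_rot']).as_matrix();return s,T,s['tool_pos']
def go(P,yaw=None):
    s,T,p=st(); cy=np.degrees(np.arctan2(T[1,0],T[0,0]))
    print('pos',np.round(p,4),'yaw',round(cy,2),'f',np.round(s['contact_force'],1),'op',round(s['opening'],3),'t',s['clock'])
    print('tool delta',np.round(T.T@(np.array(P)-p),4),'to',np.round(P,4), '' if yaw is None else ('turn units',round(-(((yaw-cy)+180)%360-180)/360,4)))
G=W(pr,[-.0395,.06,.107])[0]
E
python3 - <<'E'
from tgt import *
print('G',G,'rackyaw',np.degrees(pr[2]))
go([G[0],G[1],.30],np.degrees(pr[2]))
E
```

```text
G [0.55797898 0.02167811 0.107     ] rackyaw 56.55038132874997
pos [ 0.1766 -0.5989  0.2978] yaw -73.56 f [-0.3  0.3 -0.6] op 0.523 t 1.35
tool delta [-0.4873 -0.5414 -0.0016] to [0.558  0.0217 0.3   ] ('turn units', np.float64(-0.3614))
```

```bash
python3 -m jog '[[-0.027,-0.030,0,0,0.65],[-0.027,-0.030,0,0,0.65],[-0.027,-0.030,0,0,0.65],[-0.027,-0.030,0,0,0.65],[-0.027,-0.030,0,0,0.65],[-0.027,-0.030,0,0,0.65],[-0.027,-0.030,0,0,0.65],[-0.027,-0.030,0,0,0.65],[-0.027,-0.030,0,0,0.65],[-0.027,-0.030,0,0,0.65],[-0.027,-0.030,0,0,0.65],[-0.027,-0.030,0,0,0.65],[-0.027,-0.030,0,0,0.65],[-0.027,-0.030,0,0,0.65],[-0.027,-0.030,0,0,0.65],[-0.027,-0.030,0,0,0.65],[-0.027,-0.030,0,0,0.65],[-0.027,-0.030,0,0,0.65]]'
python3 -m jog '[[0,0,0,-0.0238,0.65],[0,0,0,-0.0238,0.65],[0,0,0,-0.0238,0.65],[0,0,0,-0.0238,0.65],[0,0,0,-0.0238,0.65],[0,0,0,-0.0238,0.65],[0,0,0,-0.0238,0.65],[0,0,0,-0.0238,0.65],[0,0,0,-0.0238,0.65],[0,0,0,-0.0238,0.65],[0,0,0,-0.0238,0.65],[0,0,0,-0.0238,0.65],[0,0,0,-0.0238,0.65],[0,0,0,-0.0238,0.65],[0,0,0,-0.0238,0.65],[0,0,0,0,0.65]]'
python3 - <<'E'
from tgt import *
go([G[0],G[1],.30],np.degrees(pr[2]))
E
```

```text
clock: 3.15
tool_pos: [0.5572, 0.0208, 0.2974]
eef_rot: [0.801, -0.599, -0.001, 0.001]
contact_force: [0.5, -0.5, 0.9]
opening: 0.35
clock: 4.75
tool_pos: [0.5566, 0.0191, 0.2973]
eef_rot: [0.887, 0.462, -0.001, -0.001]
contact_force: [-0.7, -0.6, 0.2]
opening: 0.349
pos [0.5566 0.0191 0.2973] yaw 54.99 f [-0.7 -0.6  0.2] op 0.349 t 4.75
tool delta [ 0.0029 -0.0003 -0.0027] to [0.558  0.0217 0.3   ] ('turn units', np.float64(-0.0043))
```

```bash
python3 -m jog '[[0,0,0.03,-0.0043,0.65],[0.003,0,0.03,0,0.65],[0,0,0.02,0,0.65],[0,0,0,0,0.65],[0,0,0,0,0.65]]'
cat > v.py <<'E'
import sys
from tgt import *
def view(nm,c,a,b,w,h,k,draw=True,g=1.0):
  im0=r.snapshot(c)[:,:,::-1]
  im=cv2.resize(im0[b:b+h,a:a+w],None,fx=k,fy=k,interpolation=cv2.INTER_CUBIC)
  im=np.clip(im.astype(float)*g,0,255).astype(np.uint8)
  s,T,p=st()
  if draw:
   for z,col in((-.064,(0,255,0)),(-.08,(255,255,0)),(-.1,(255,0,255))):
    for hy in(.0375,0,-.0375):
     P=np.array([[-.0935,hy,z],[.0935,hy,z]])@T.T+p
     cv2.polylines(im,[np.round((proj(P,c)-[a,b])*k).astype(int)],0,col,1)
  cv2.imwrite('pics/%s.png'%nm,im)
  go([G[0],G[1],.30],np.degrees(pr[2]))
E
python3 - <<'E'
from v import *
view('h1','scene',130,60,180,200,3.5,False,1.5)
view('h2','scene',130,60,180,200,3.5,True,1.5)
E
```

```text
clock: 5.25
tool_pos: [0.5588, 0.0221, 0.2187]
eef_rot: [0.881, 0.473, -0.0, -0.0]
contact_force: [-0.3, -0.1, 0.2]
opening: 0.351
pos [0.5594 0.0223 0.2194] yaw 56.42 f [-0.4  0.2 -0.7] op 0.351 t 5.3
tool delta [-0.0012 -0.0007 -0.0806] to [0.558  0.0217 0.3   ] ('turn units', np.float64(-0.0004))
pos [0.5596 0.0224 0.2198] yaw 56.43 f [-0.6  0.4  0.3] op 0.349 t 5.35
tool delta [-0.0014 -0.0009 -0.0802] to [0.558  0.0217 0.3   ] ('turn units', np.float64(-0.0003))
```

View pics/h1.png

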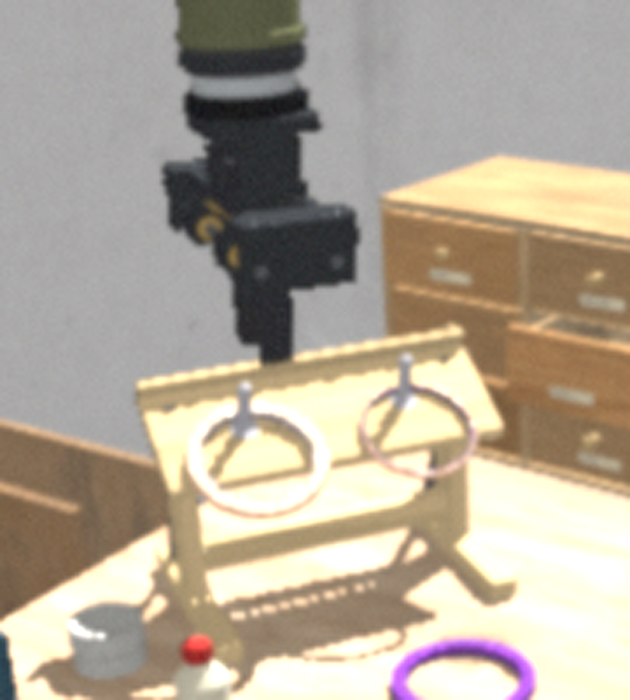

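View pics/h2.png

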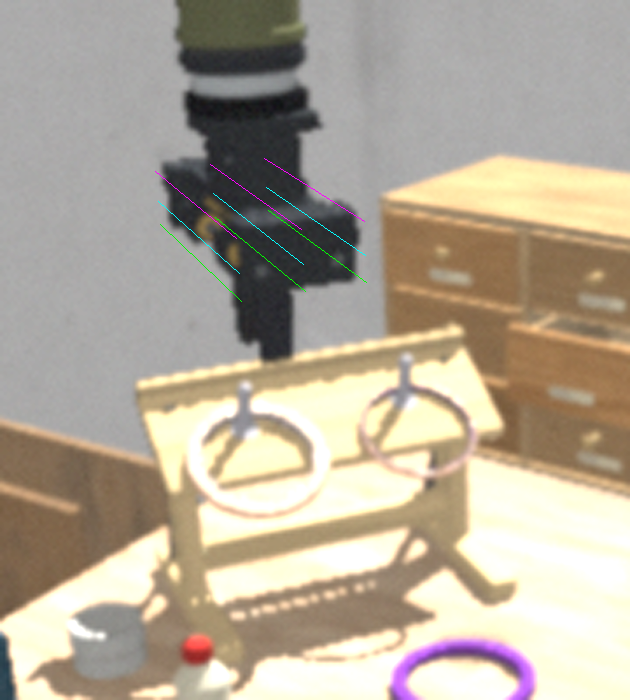

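```bash
cat >> tgt.py <<'E'
def rk():
    s,T,p=st(); q=(p-[pr[0],pr[1],0])@Rz(pr[2]); cy=np.degrees(np.arctan2(T[1,0],T[0,0])-pr[2])
    print('rack-frame mm',np.round(q*1000,1),'yaw',round(cy,2),'f',np.round(s['contact_force'],1),'op mm',round(s['opening']*88,1),'t',round(s['clock'],2))
E
cat > k.py <<'E'
from tgt import *
rk()
E
python3 -m jog '[[0,0,0.015,0,0.75],[0,0,0.015,0,0.75],[0,0,0.015,0,0.75],[0,0,0.015,0,0.75],[0,0,0,0,0.75],[0,0,0,0,0.75],[0,0,0,0,0.75]]'; python3 k.py
```

```text
clock: 6.05
tool_pos: [0.5593, 0.0222, 0.1591]
eef_rot: [0.881, 0.473, 0.0, 0.0]
contact_force: [0.9, 0.5, -0.2]
opening: 0.251
rack-frame mm [-38.3  59.2 159.1] yaw -0.04 f [ 0.9  0.5 -0.2] op mm 22.1 t 6.05
```

```bash
python3 -m jog '[[-0.003,-0.0008,0.008,0,0.75],[0,0,0.01,0,0.75],[0,0,0.008,0,0.75],[0,0,0,0,0.75],[0,0,0,0,0.75]]'; python3 - <<'E'
from v import *
rk()
s,T,p=st()
for c,a,b,w,h,k in(('scene',150,120,140,110,5.5),('top',160,120,140,110,5.5)):
    im=r.snapshot(c)[b:b+h,a:a+w,::-1]
    im=cv2.resize(im,None,fx=k,fy=k,interpolation=cv2.INTER_CUBIC);im=np.clip(im*1.4,0,255).astype(np.uint8)
    def pl(P,col,cl=1):
        q=(proj(P,c)-[a,b]+.5)*k; cv2.polylines(im,[np.round(q).astype(int)],cl,col,1)
    for y,ro,ri,H in((.06,.0485,.038,.008),):
        pl(W(pr,ring(y,ro,H)),(0,0,255));pl(W(pr,ring(y,ri,H)),(0,255,0))
    for sg in(1,-1):
        P=np.array([[sg*.011,-.009,0],[sg*.011,.009,0],[sg*.0285,.009,0],[sg*.0285,-.009,0]])@T.T+p
        pl(P,(255,0,255))
    cv2.imwrite('pics/n_%s.png'%c,im)
E
```

```text
clock: 6.55
tool_pos: [0.5565, 0.02, 0.1324]
eef_rot: [0.881, 0.473, -0.0, -0.0]
contact_force: [0.2, -0.5, 0.7]
opening: 0.247
rack-frame mm [-41.7  60.3 132.4] yaw -0.03 f [ 0.2 -0.5  0.7] op mm 21.8 t 6.55
```

View pics/n_scene.png

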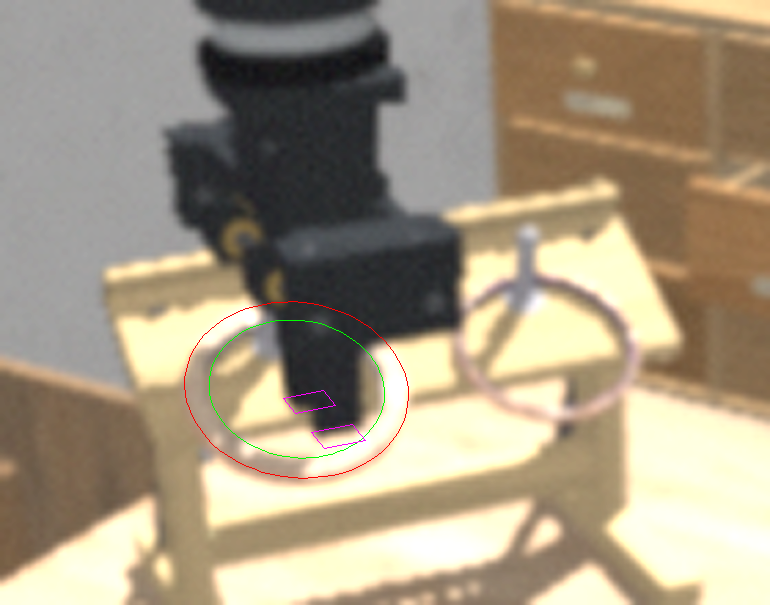

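View pics/n_top.png

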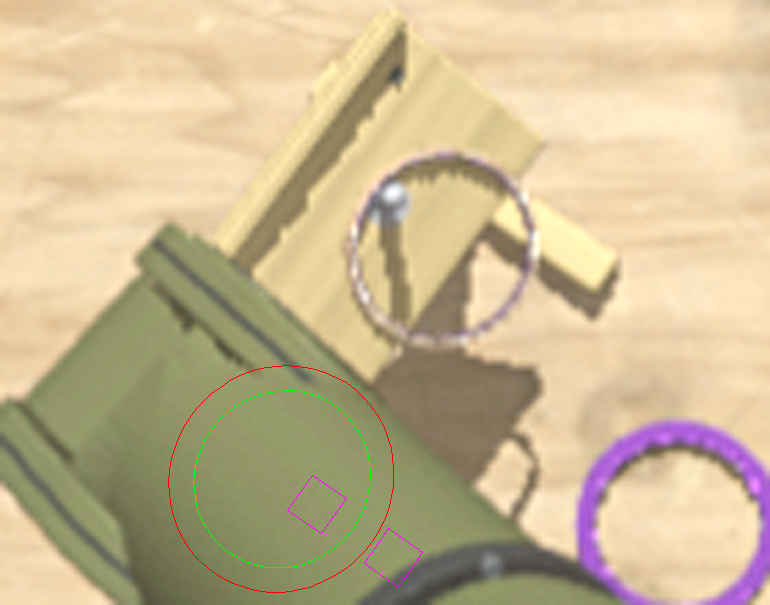

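```bash
python3 -m jog '[[0,0,0.004,0,0.75],[0,0,0.004,0,0.75],[0,0,0.004,0,0.75],[0,0,0.002,0,0.75],[0,0,0,0,0.75]]'; python3 k.py;  python3 -m jog '[[0,0,0.002,0,0.75],[0,0,0,0,0.75]]'; python3 k.py;  python3 -m jog '[[0,0,0.002,0,0.75],[0,0,0,0,0.75]]'; python3 k.py
```

```text
clock: 7.15
tool_pos: [0.5564, 0.0198, 0.1183]
eef_rot: [0.881, 0.473, -0.0, -0.0]
contact_force: [0.0, -0.1, -0.1]
opening: 0.251
rack-frame mm [-42.   60.3 118.3] yaw -0.04 f [ 0.  -0.1 -0.1] op mm 22.1 t 7.15
clock: 7.35
tool_pos: [0.5566, 0.0199, 0.1166]
eef_rot: [0.881, 0.473, -0.0, 0.0]
contact_force: [0.4, -1.0, 0.6]
opening: 0.25
rack-frame mm [-41.8  60.2 116.6] yaw -0.05 f [ 0.4 -1.   0.6] op mm 22.0 t 7.35
clock: 7.55
tool_pos: [0.5565, 0.0198, 0.1145]
eef_rot: [0.881, 0.473, -0.0, 0.0]
contact_force: [0.3, -0.2, 0.5]
opening: 0.25
rack-frame mm [-41.9  60.2 114.5] yaw -0.05 f [ 0.3 -0.2  0.5] op mm 22.0 t 7.55
```

```bash
for i in 1; do python3 -m jog '[[0,0,0.002,0,0.75],[0,0,0,0,0.75]]'; done; python3 k.py;  python3 -m jog '[[0,0,0.002,0,0.75],[0,0,0,0,0.75]]'; python3 k.py;python3 -m jog '[[0,0,0.002,0,0.75],[0,0,0,0,0.75]]'; python3 k.py
```

```text
clock: 7.75
tool_pos: [0.5565, 0.0198, 0.1125]
eef_rot: [0.881, 0.473, -0.0, 0.0]
contact_force: [0.1, 0.3, 0.3]
opening: 0.251
rack-frame mm [-41.9  60.2 112.5] yaw -0.05 f [0.1 0.3 0.3] op mm 22.1 t 7.75
clock: 7.95
tool_pos: [0.5565, 0.0198, 0.1105]
eef_rot: [0.881, 0.473, -0.0, 0.0]
contact_force: [0.7, -0.1, 0.2]
opening: 0.252
rack-frame mm [-41.9  60.2 110.5] yaw -0.05 f [ 0.7 -0.1  0.2] op mm 22.2 t 7.95
clock: 8.15
tool_pos: [0.5565, 0.0198, 0.1085]
eef_rot: [0.881, 0.473, -0.0, -0.0]
contact_force: [0.1, 0.5, 0.5]
opening: 0.251
rack-frame mm [-41.9  60.2 108.5] yaw -0.05 f [0.1 0.5 0.5] op mm 22.1 t 8.15
```

```bash
python3 -m jog '[[0,0,0.002,0,0.75],[0,0,0.001,0,0.75],[0,0,0,0,0.75]]'; python3 k.py;  python3 -m jog '[[0,0,0.002,0,0.75],[0,0,0.001,0,0.75],[0,0,0,0,0.75]]'; python3 k.py;python3 -m jog '[[0,0,0.002,0,0.75],[0,0,0.001,0,0.75],[0,0,0,0,0.75]]'; python3 k.py; python3 -m jog '[[0,0,0.002,0,0.75],[0,0,0.001,0,0.75],[0,0,0,0,0.75]]'; python3 k.py
```

```text
clock: 8.45
tool_pos: [0.5566, 0.0199, 0.1055]
eef_rot: [0.881, 0.473, -0.0, -0.0]
contact_force: [-0.4, -0.2, 0.5]
opening: 0.246
rack-frame mm [-41.8  60.2 105.5] yaw -0.05 f [-0.4 -0.2  0.5] op mm 21.7 t 8.45
clock: 8.75
tool_pos: [0.5566, 0.0199, 0.1026]
eef_rot: [0.881, 0.473, -0.0, -0.0]
contact_force: [0.3, 0.2, -0.7]
opening: 0.251
rack-frame mm [-41.8  60.2 102.6] yaw -0.05 f [ 0.3  0.2 -0.7] op mm 22.0 t 8.75
clock: 9.05
tool_pos: [0.5566, 0.0199, 0.0995]
eef_rot: [0.881, 0.473, -0.0, -0.0]
contact_force: [0.3, 0.8, 0.3]
opening: 0.251
rack-frame mm [-41.8  60.2  99.5] yaw -0.05 f [0.3 0.8 0.3] op mm 22.0 t 9.05
clock: 9.35
tool_pos: [0.5566, 0.0199, 0.0966]
eef_rot: [0.881, 0.473, -0.0, -0.0]
contact_force: [0.1, -0.1, 0.4]
opening: 0.25
rack-frame mm [-41.8  60.2  96.6] yaw -0.05 f [ 0.1 -0.1  0.4] op mm 22.0 t 9.35
```

```bash
python3 -m jog '[[0,0,0.002,0,0.75],[0,0,0.002,0,0.75],[0,0,0,0,0.75]]'; python3 k.py; python3 - <<'E'
from v import *
view('in1','scene',160,130,120,95,6.5,False,1.4)
E
```

```text
clock: 9.65
tool_pos: [0.5565, 0.0198, 0.0924]
eef_rot: [0.881, 0.473, -0.0, -0.0]
contact_force: [-0.2, 0.5, -0.7]
opening: 0.25
rack-frame mm [-41.8  60.2  92.4] yaw -0.05 f [-0.2  0.5 -0.7] op mm 22.0 t 9.65
pos [0.5566 0.0198 0.0926] yaw 56.5 f [ 0.   0.2 -0.6] op 0.25 t 9.7
tool delta [ 2.300e-03  2.000e-04 -2.074e-01] to [0.558  0.0217 0.3   ] ('turn units', np.float64(-0.0001))
```

View pics/in1.png

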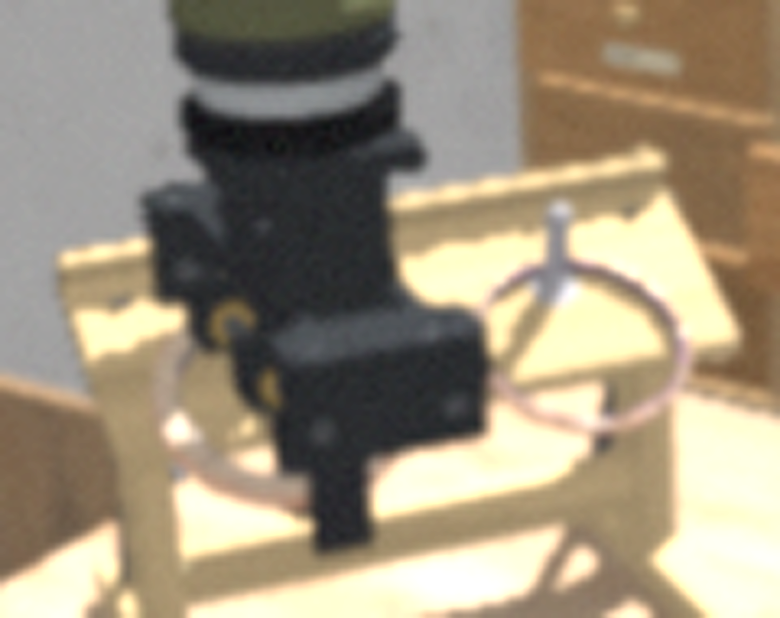

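The outer finger is in front of the ring at about (340,500), with no contact. I'll close gently.

```bash
python3 -m jog '[[0,0,0,0,0.82],[0,0,0,0,0.86],[0,0,0,0,1],[0,0,0,0,1],[0,0,0,0,1],[0,0,0,0,1]]' 4; python3 k.py
```

```text
clock: 10.3
tool_pos: [0.5584, 0.0223, 0.0937]
eef_rot: [0.881, 0.474, 0.003, -0.001]
contact_force: [2.8, 4.8, 2.0]
opening: 0.139
rack-frame mm [-38.8  60.   93.7] yaw 0.03 f [2.8 4.8 2. ] op mm 12.2 t 10.3
```

```bash
python3 -m jog '[[0.0015,0,0,0,1],[0.0015,0,0,0,1],[0,0,0,0,1],[0,0,0,0,1]]' 10; python3 k.py
```

```text
clock: 10.7
tool_pos: [0.5587, 0.0228, 0.0929]
eef_rot: [0.881, 0.473, 0.001, -0.0]
contact_force: [2.2, 3.4, 1.9]
opening: 0.135
rack-frame mm [-38.2  60.1  92.9] yaw -0.04 f [2.2 3.4 1.9] op mm 11.9 t 10.7
```

```bash
python3 -m jog '[[0.001,0,0,0,1],[0,0,0,0,1],[0,0,0,0,1],[0,0,0,0,1]]' 45; python3 k.py;  python3 -m jog '[[0,0,-0.002,0,1],[0,0,-0.003,0,1],[0,0,-0.005,0,1],[0,0,0,0,1]]' ; python3 k.py
```

```text
clock: 11.1
tool_pos: [0.5587, 0.023, 0.0927]
eef_rot: [0.881, 0.473, -0.0, 0.0]
contact_force: [1.7, 2.2, 1.9]
opening: 0.114
rack-frame mm [-38.   60.1  92.7] yaw -0.06 f [1.7 2.2 1.9] op mm 10.0 t 11.1
clock: 11.5
tool_pos: [0.5584, 0.0226, 0.103]
eef_rot: [0.881, 0.473, -0.001, 0.0]
contact_force: [-0.1, -0.3, -1.5]
opening: 0.111
rack-frame mm [-38.5  60.1 103. ] yaw -0.07 f [-0.1 -0.3 -1.5] op mm 9.8 t 11.5
```

```bash
python3 -m jog '[[0,0,-0.01,0,1],[0,0,-0.01,0,1],[0,0,-0.01,0,1],[0,0,-0.01,0,1],[0,0,0,0,1]]' ; python3 k.py; python3 - <<'E'
from v import *
view('l1','scene',150,100,140,110,5.5,False,1.3)
E
```

```text
clock: 12.0
tool_pos: [0.5598, 0.0235, 0.1445]
eef_rot: [0.881, 0.473, 0.001, 0.0]
contact_force: [0.1, -0.7, -2.0]
opening: 0.112
rack-frame mm [-36.9  59.5 144.5] yaw -0.06 f [ 0.1 -0.7 -2. ] op mm 9.8 t 12.0
pos [0.5594 0.0233 0.1437] yaw 56.49 f [ 0.3  0.  -1.4] op 0.113 t 12.05
tool delta [-1.900e-03 -1.000e-04 -1.563e-01] to [0.558  0.0217 0.3   ] ('turn units', np.float64(-0.0002))
```

View pics/l1.png

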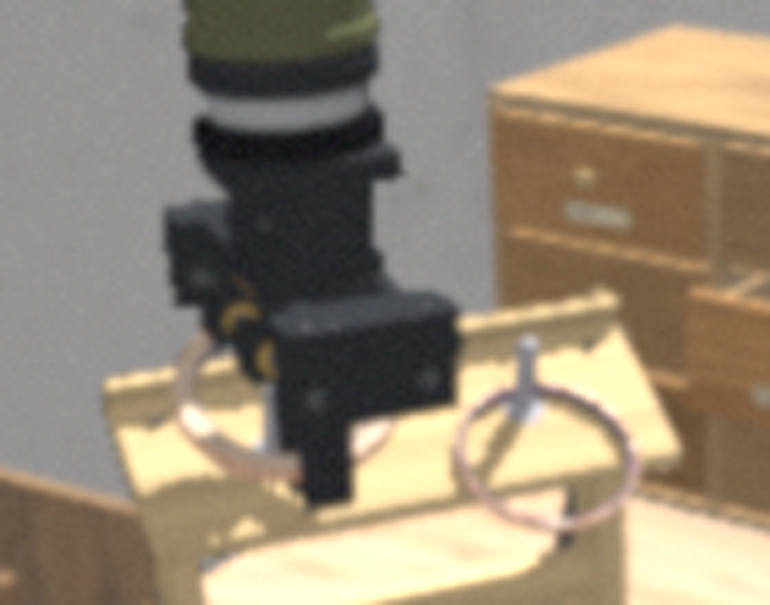

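The ring is held and coming up the hook (hook tip at (270,425)). I'll continue up.

```bash
python3 -m jog '[[0,0,-0.01,0,1],[0,0,-0.012,0,1],[0,0,-0.014,0,1],[0,0,-0.016,0,1],[0,0,-0.018,0,1],[0,0,-0.018,0,1],[0,0,-0.015,0,1],[0,0,-0.01,0,1],[0,0,0,0,1],[0,0,0,0,1]]' ; python3 k.py; python3 - <<'E'
from v import *
view('l2','scene',150,60,140,120,5,False,1.3)
view('l3','top',130,110,160,120,5,False,1.2)
E
```

```text
clock: 13.05
tool_pos: [0.5586, 0.023, 0.2556]
eef_rot: [0.881, 0.473, -0.0, 0.0]
contact_force: [-0.0, -0.4, -1.2]
opening: 0.111
rack-frame mm [-38.   60.2 255.6] yaw -0.05 f [-0.  -0.4 -1.2] op mm 9.8 t 13.05
pos [0.5584 0.0229 0.2552] yaw 56.5 f [ 0.1 -0.3 -2. ] op 0.114 t 13.1
tool delta [-0.0013  0.0003 -0.0448] to [0.558  0.0217 0.3   ] ('turn units', np.float64(-0.0001))
pos [0.5583 0.0229 0.255 ] yaw 56.51 f [ 0.1 -0.4 -1.3] op 0.113 t 13.15
tool delta [-0.0013  0.0004 -0.045 ] to [0.558  0.0217 0.3   ] ('turn units', np.float64(-0.0001))
```

View pics/l2.png

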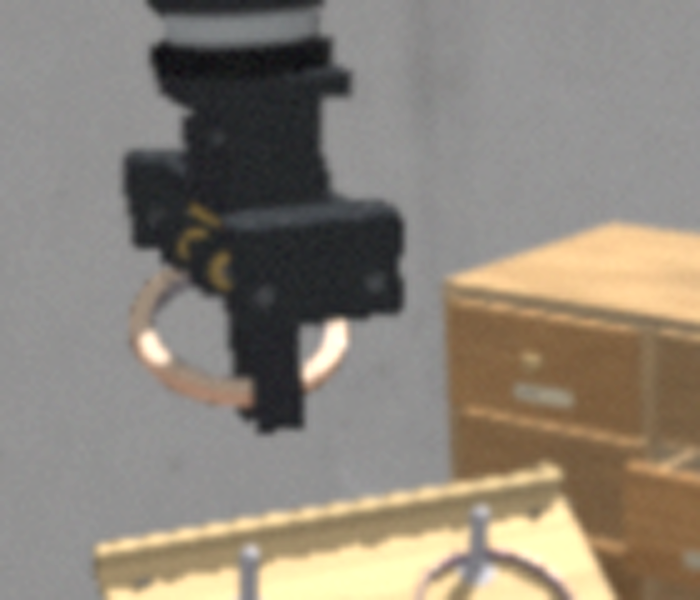

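View pics/l3.png

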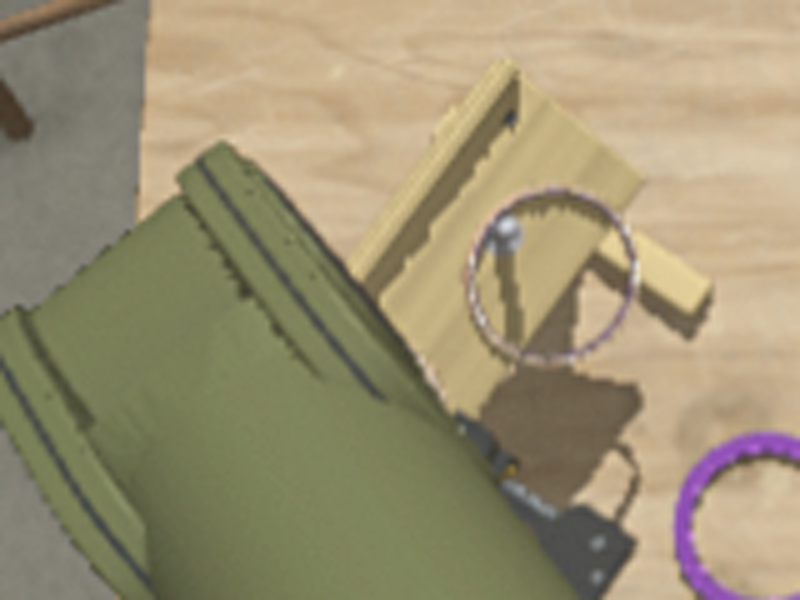

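```bash
cat > ringov.py <<'E'
from v import *
def ringtool(tilt,zc,psi=0,roll=0,N=90):
    # ring in tool frame; pinch at (0,0,-zc); tilt raises far side
    a=np.linspace(0,2*np.pi,N,endpoint=False)
    t=np.radians(tilt)
    U=np.array([np.cos(t),0,-np.sin(t)]);V=np.array([0,1,0.]);Nn=np.array([-np.sin(t),0,-np.cos(t)])
    V=V*np.cos(np.radians(roll))+Nn*np.sin(np.radians(roll));Nn=np.cross(V,U); Nn=Nn if Nn[2]<0 else -Nn
    c=np.array([0,0,-zc])+U*.04325
    return c,lambda rad,h:c+rad*(np.cos(a)[:,None]*U+np.sin(a)[:,None]*V)+h*Nn
def ov(nm,c,a,b,w,h,k,tilt,zc,roll=0):
    im=r.snapshot(c)[b:b+h,a:a+w,::-1]; im=cv2.resize(im,None,fx=k,fy=k,interpolation=cv2.INTER_CUBIC);im=np.clip(im*1.3,0,255).astype(np.uint8)
    s,T,p=st()
    cc,f=ringtool(tilt,zc,0,roll)
    for rad,hh,col in((.0485,.004,(0,0,255)),(.0485,-.004,(0,0,255)),(.038,.004,(0,255,0))):
        q=(proj(f(rad,hh)@T.T+p,c)-[a,b]+.5)*k; cv2.polylines(im,[np.round(q).astype(int)],1,col,1)
    cv2.imwrite('pics/%s.png'%nm,im)
E
python3 - <<'E'
from ringov import *
ov('r0','scene',150,90,100,80,5,0,.014)
ov('r1','scene',150,90,100,80,5,10,.014)
a=[cv2.imread('pics/r%d.png'%i) for i in(0,1)]
cv2.imwrite('pics/r01.png',cv2.resize(np.hstack(a),(800,320)))
E
```

```text
(no output)
```

View pics/r0.png

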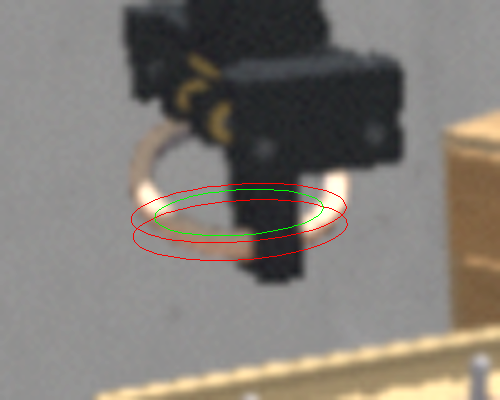

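View pics/r1.png

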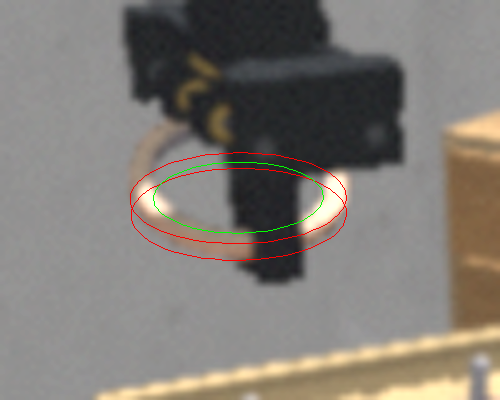

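```bash
python3 - <<'E'
from ringov import *
ov('r2','scene',150,90,100,80,5,20,.014)
ov('r3','scene',150,90,100,80,5,27,.014)
a=[cv2.imread('pics/r%d.png'%i)[80:300,80:400] for i in(2,3)]
cv2.imwrite('pics/r23.png',cv2.resize(np.hstack(a),(800,275)))
E
```

```text
(no output)
```

View pics/r23.png

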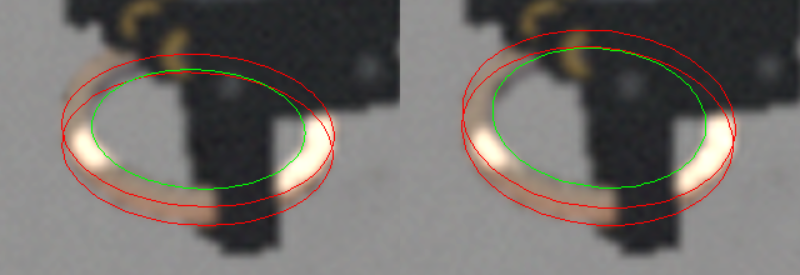

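```bash
cat >> tgt.py <<'E'
def sk():
    s,T,p=st(); q=(p-[ps[0],ps[1],0])@Rz(ps[2]); cy=np.degrees(np.arctan2(T[1,0],T[0,0])-ps[2])
    print('stand-frame mm',np.round(q*1000,1),'yaw',round(cy,2),'f',np.round(s['contact_force'],1),'op mm',round(s['opening']*88,1),'t',round(s['clock'],2))
E
python3 - <<'E'
from tgt import *
go(W(ps,[-.04325,0,.20])[0],np.degrees(ps[2]))
E
```

```text
pos [0.5585 0.0231 0.2552] yaw 56.51 f [-0.4 -0.4 -1.5] op 0.114 t 13.35
tool delta [-0.3396  0.0616  0.0553] to [ 0.4224 -0.2941  0.2   ] ('turn units', np.float64(0.1884))
```

```bash
python3 -m jog '[[-0.006,0.001,0,0,1],[-0.012,0.002,0,0,1],[-0.018,0.003,0,0,1],[-0.025,0.005,0,0,1],[-0.030,0.005,0,0,1],[-0.032,0.006,0,0,1],[-0.032,0.006,0,0,1],[-0.032,0.006,0,0,1],[-0.032,0.006,0,0,1],[-0.032,0.006,0,0,1],[-0.030,0.005,0,0,1],[-0.025,0.005,0,0,1],[-0.020,0.004,0,0,1],[-0.014,0.003,0,0,1],[-0.0076,0.001,0,0,1],[0,0,0,0,1]]'
python3 -m jog '[[0,0,0,0.01,1],[0,0,0.01,0.018,1],[0,0,0.01,0.023,1],[0,0,0.01,0.023,1],[0,0,0.01,0.023,1],[0,0,0,0.023,1],[0,0,0,0.023,1],[0,0,0,0.02,1],[0,0,0,0.0154,1],[0,0,0,0.01,1],[0,0,0,0,1],[0,0,0,0,1]]'
python3 - <<'E'
from tgt import *
sk()
go(W(ps,[-.04325,0,.15])[0],np.degrees(ps[2]))
E
```

```text
clock: 14.95
tool_pos: [0.4197, -0.3028, 0.2556]
eef_rot: [0.881, 0.473, -0.0, -0.0]
contact_force: [-0.2, 0.3, -2.6]
opening: 0.114
clock: 16.15
tool_pos: [0.4209, -0.3009, 0.2158]
eef_rot: [0.995, -0.097, 0.0, -0.0]
contact_force: [-0.5, -0.3, -0.9]
opening: 0.111
stand-frame mm [-43.4  -7.  215.8] yaw 0.18 f [-0.5 -0.3 -0.9] op mm 9.8 t 16.15
pos [ 0.4209 -0.3009  0.2158] yaw -11.13 f [-0.5 -0.3 -0.9] op 0.111 t 16.15
tool delta [ 0.0001 -0.0069  0.0658] to [ 0.4224 -0.2941  0.15  ] ('turn units', np.float64(0.0005))
```

Now shift −0.007 in tool y, lower to about 0.12 and look.

```bash
python3 -m jog '[[0,-0.003,0.01,0,1],[0,-0.004,0.02,0,1],[0,0,0.025,0,1],[0,0,0.02,0,1],[0,0,0.015,0,1],[0,0,0.006,0,1],[0,0,0,0,1],[0,0,0,0,1]]'
python3 - <<'E'
from ringov import *
sk()
ov('s0','scene',260,190,150,120,5,28,.014)
view('s1','top',310,200,130,105,6,False,1.2)
E
```

```text
clock: 16.95
tool_pos: [0.4221, -0.295, 0.12]
eef_rot: [0.995, -0.098, 0.0, -0.0]
contact_force: [-0.3, -0.1, -0.9]
opening: 0.114
stand-frame mm [-43.3  -0.9 120. ] yaw 0.01 f [-0.3 -0.1 -0.9] op mm 10.0 t 16.95
pos [ 0.4223 -0.2953  0.1204] yaw -11.32 f [-0.2 -0.6 -1.6] op 0.111 t 17.05
tool delta [ 0.0711 -0.3374 -0.1796] to [0.558  0.0217 0.3   ] ('turn units', np.float64(-0.1885))
```

View pics/s0.png

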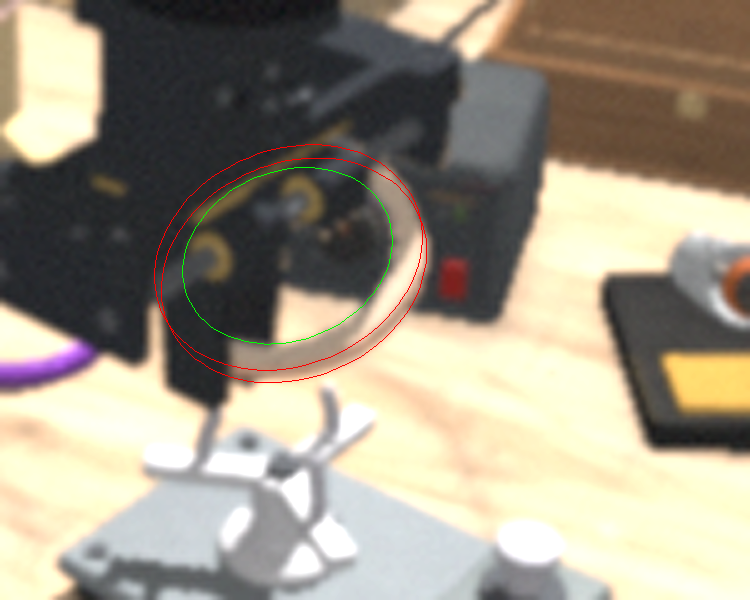

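View pics/s1.png

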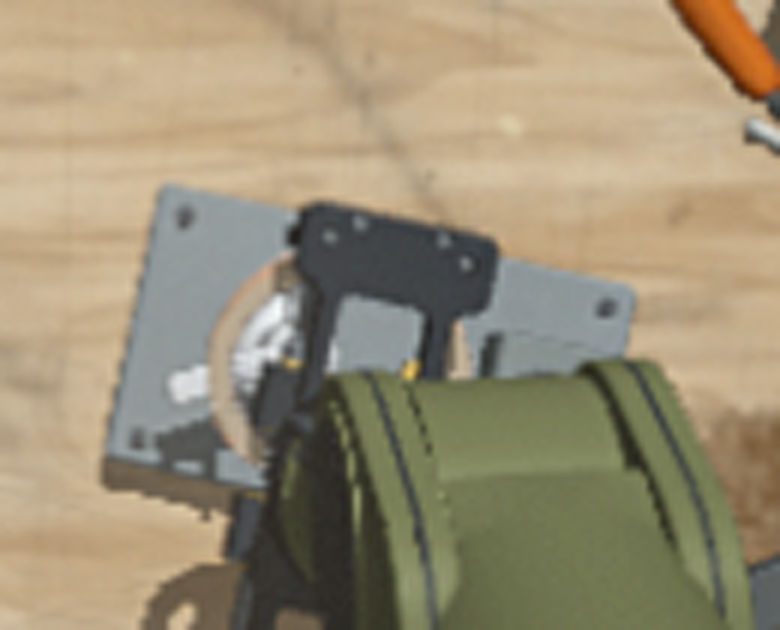

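The measured tilt (about 28°) and ring overlay match the picture: the near wall is at (270,360) and the prongs lie inside the ring's outline. I'll lower to just above the arms, then ease the grip so that gravity levels the ring.

```bash
python3 -m jog '[[0,-0.0009,0.01,0,1],[0,0,0.012,0,1],[0,0,0.012,0,1],[0,0,0.01,0,1],[0,0,0.006,0,1],[0,0,0,0,1],[0,0,0,0,1]]'
python3 - <<'E'
from ringov import *
sk()
ov('s2','scene',260,210,150,120,5,28,.014)
E
```

```text
clock: 17.75
tool_pos: [0.422, -0.2941, 0.0696]
eef_rot: [0.995, -0.099, -0.0, -0.0]
contact_force: [-0.1, -0.5, -1.8]
opening: 0.113
stand-frame mm [-43.6  -0.1  69.6] yaw 0.0 f [-0.1 -0.5 -1.8] op mm 10.0 t 17.75
```

View pics/s2.png

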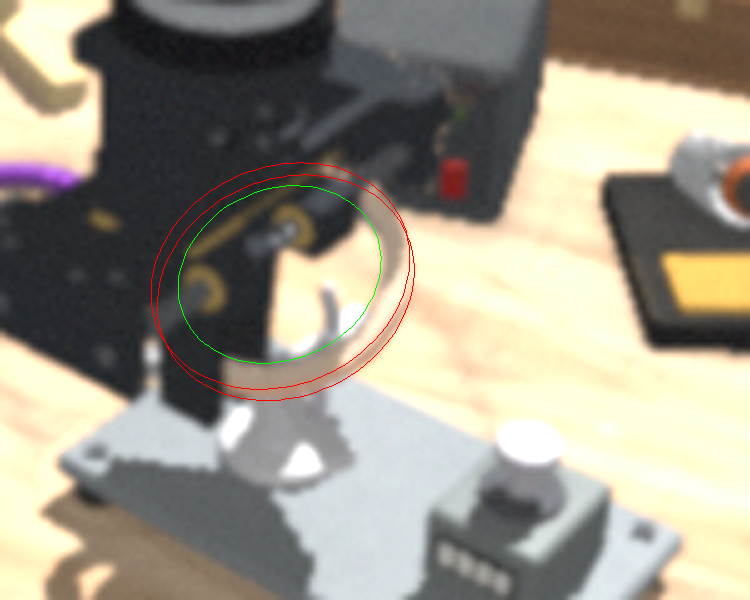

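```bash
python3 -m jog '[[0,0,0.006,0,1],[0,0,0.006,0,1],[0,0,0.004,0,1],[0,0,0.002,0,1],[0,0,0,0,1],[0,0,0,0,1]]'
python3 - <<'E'
from ringov import *
sk()
ov('s3','scene',260,210,150,120,5,28,.014)
E
```

```text
clock: 18.4
tool_pos: [0.422, -0.2942, 0.0517]
eef_rot: [0.995, -0.099, 0.0, 0.0]
contact_force: [0.4, 0.9, -1.7]
opening: 0.116
stand-frame mm [-43.7  -0.2  51.7] yaw -0.01 f [ 0.4  0.9 -1.7] op mm 10.2 t 18.4
```

View pics/s3.png

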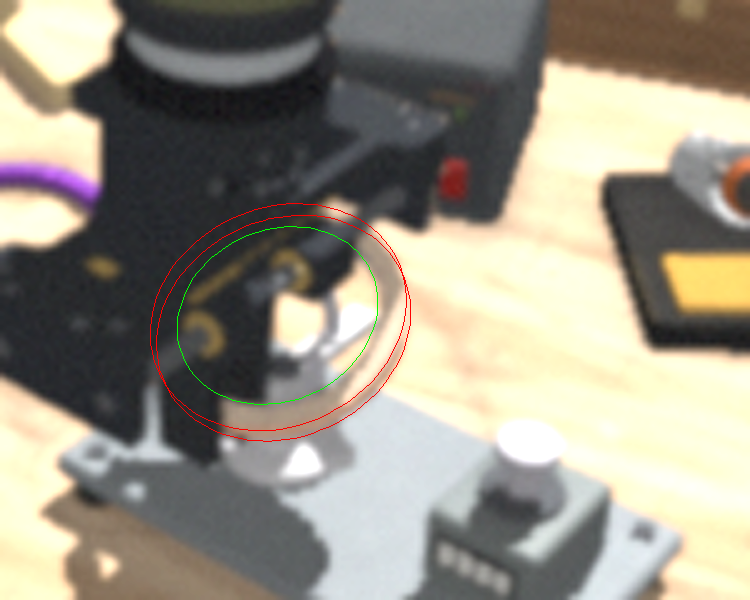

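```bash
cat > sn.py <<'E'
import sys
from ringov import *
sk(); view(sys.argv[1],'scene',275,230,100,80,5,False,1.3)
E
python3 -m jog '[[0,0,0,0,1],[0,0,0,0,1],[0,0,0,0,1]]' 20 >/dev/null; python3 sn.py a20
python3 -m jog '[[0,0,0,0,1],[0,0,0,0,1],[0,0,0,0,1]]' 12 >/dev/null; python3 sn.py a12
python3 - <<'E'
import cv2,numpy as np
cv2.imwrite('pics/a_.png',cv2.resize(np.hstack([cv2.imread('pics/a%d.png'%i) for i in(20,12)]),(800,320)))
E
```

```text
stand-frame mm [-43.6  -0.3  51.8] yaw -0.01 f [ 0.6  0.3 -2. ] op mm 11.0 t 18.75
pos [ 0.4219 -0.2943  0.0518] yaw -11.33 f [-0.8 -0.  -2.2] op 0.125 t 18.8
tool delta [ 0.0714 -0.3365 -0.2482] to [0.558  0.0217 0.3   ] ('turn units', np.float64(-0.1885))
stand-frame mm [-43.7  -0.2  51.7] yaw -0.01 f [-0.3  0.3 -0.9] op mm 10.8 t 19.1
pos [ 0.4219 -0.2943  0.0517] yaw -11.33 f [ 0.4  0.7 -1.3] op 0.126 t 19.15
tool delta [ 0.0714 -0.3365 -0.2483] to [0.558  0.0217 0.3   ] ('turn units', np.float64(-0.1885))
```

View pics/a_.png

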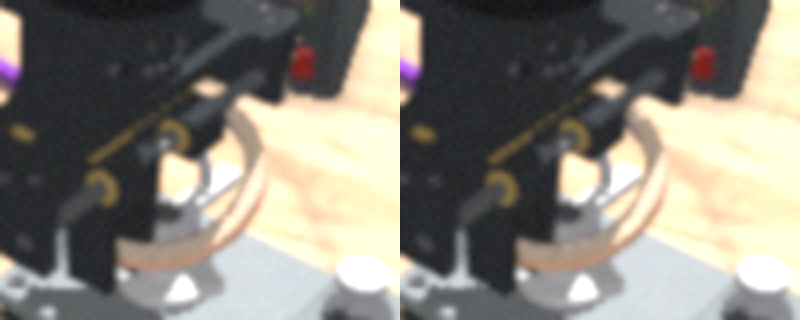

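```bash

python3 -m jog '[[0,0,0,0,1],[0,0,0,0,1],[0,0,0,0,1]]' 8 >/dev/null; python3 sn.py a8
python3 -m jog '[[0,0,0,0,1],[0,0,0,0,1]]' 6 >/dev/null; python3 sn.py a6
python3 - <<'E'
import cv2,numpy as np
cv2.imwrite('pics/a_2.png',cv2.resize(np.hstack([cv2.imread('pics/a%d.png'%i) for i in(8,6)]),(800,320)))
E
```

```text
stand-frame mm [-43.6  -0.2  51.8] yaw -0.01 f [-0.3 -0.2 -0.6] op mm 10.3 t 19.45
pos [ 0.422  -0.2943  0.0518] yaw -11.32 f [ 0.4 -0.3 -0. ] op 0.117 t 19.5
tool delta [ 0.0714 -0.3365 -0.2482] to [0.558  0.0217 0.3   ] ('turn units', np.float64(-0.1885))
stand-frame mm [-43.6  -0.2  51.8] yaw -0.01 f [-0.5  0.2 -0.1] op mm 10.2 t 19.7
pos [ 0.422  -0.2942  0.0518] yaw -11.32 f [-0.  -0.2 -1.8] op 0.118 t 19.75
tool delta [ 0.0714 -0.3364 -0.2482] to [0.558  0.0217 0.3   ] ('turn units', np.float64(-0.1885))
```

View pics/a_2.png

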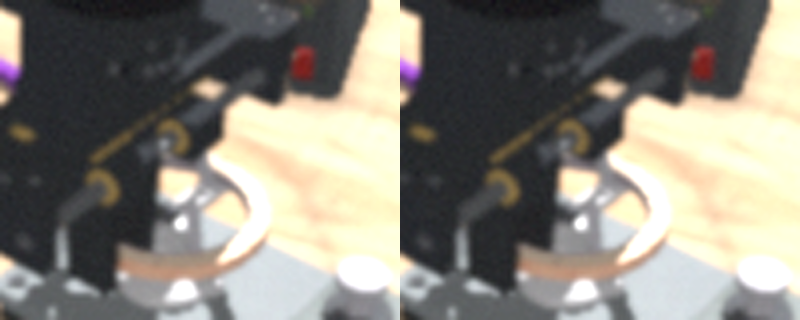

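The far side has swung down, from (250,90) to (240,160). I'll measure the tilt.

```bash
python3 - <<'E'
from ringov import *
for i,t in enumerate((-3,3,10)): ov('t%d'%i,'scene',275,240,80,70,5,t,.013)
cv2.imwrite('pics/t_.png',cv2.resize(np.hstack([cv2.imread('pics/t%d.png'%i) for i in range(3)]),(800,233)))
E
```

```text
(no output)
```

View pics/t_.png

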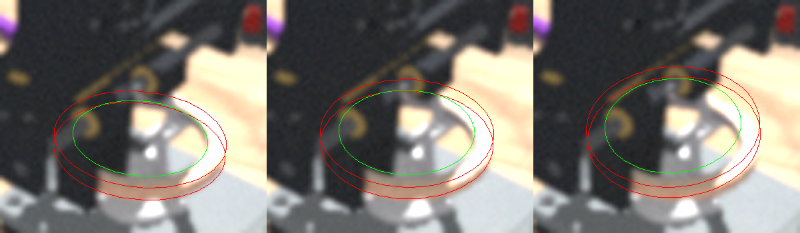

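```bash
python3 -m jog '[[0,0,0.001,0,1],[0,0,0,0,1],[0,0,0,0,1]]' 6 >/dev/null; python3 -c "from tgt import *;sk()"
python3 -m jog '[[0,0,0.001,0,1],[0,0,0,0,1],[0,0,0,0,1]]' >/dev/null; python3 -c "from tgt import *;sk()"
python3 -m jog '[[0,0,0.001,0,1],[0,0,0,0,1],[0,0,0,0,1]]' >/dev/null; python3 -c "from tgt import *;sk()"
```

```text
stand-frame mm [-43.7  -0.2  50.7] yaw -0.01 f [ 0.6  0.4 -0.6] op mm 10.3 t 20.2
stand-frame mm [-43.7  -0.3  50. ] yaw -0.01 f [-1.5  1.2  3.6] op mm 10.2 t 20.5
stand-frame mm [-43.9  -0.3  48.8] yaw -0.02 f [-1.7  1.3  4.9] op mm 10.8 t 20.8
```

```bash
python3 - <<'E'
from ringov import *
sk()
s,T,p=st()
im=r.snapshot('scene')[240:310,275:355,::-1];k=9
im=np.clip(cv2.resize(im,None,fx=k,fy=k,interpolation=cv2.INTER_CUBIC)*1.2,0,255).astype(np.uint8)
a=np.linspace(0,2*np.pi,90)
for rad,z,col in((.0485,.058,(0,0,255)),(.0485,.066,(0,0,255)),(.038,.066,(0,255,0))):
    q=(proj(W(ps,np.c_[rad*np.cos(a),rad*np.sin(a),0*a+z]),'scene')-[275,240]+.5)*k; cv2.polylines(im,[np.round(q).astype(int)],1,col,1)
cv2.imwrite('pics/u.png',im)
E
```

```text
stand-frame mm [-43.9  -0.3  48.8] yaw -0.02 f [-1.7  1.3  4.9] op mm 10.8 t 20.8
```

View pics/u.png

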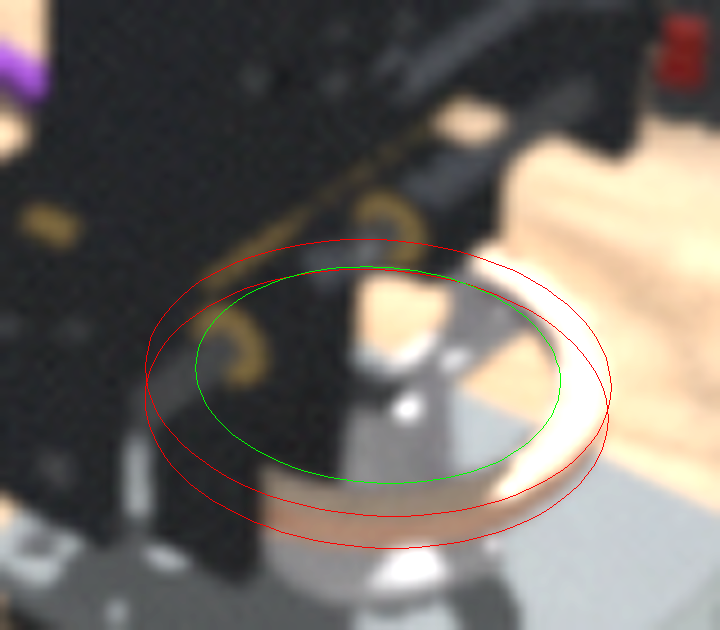

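```bash
python3 -m jog '[[0,0,-0.001,0,1],[0,0,0,0,1],[0,0,0,0,1],[0,0,0,0,1]]' 3 >/dev/null; python3 -c "from tgt import *;sk()"
python3 -m jog '[[0,0,0,0,0.86],[0,0,0,0,0.83],[0,0,0,0,0.8],[0,0,0,0,0.8],[0,0,0,0,0.8]]' >/dev/null; python3 sn.py b1
```

```text
stand-frame mm [-43.7  -0.3  49.7] yaw -0.01 f [-1.8  0.6  2.6] op mm 10.5 t 21.25
stand-frame mm [-43.7  -0.2  49.7] yaw -0.01 f [-0.6  0.6  0.6] op mm 17.8 t 21.75
pos [ 0.4219 -0.2942  0.0497] yaw -11.32 f [-0.5 -0.6  0.1] op 0.2 t 21.8
tool delta [ 0.0714 -0.3365 -0.2503] to [0.558  0.0217 0.3   ] ('turn units', np.float64(-0.1885))
```

View pics/b1.png

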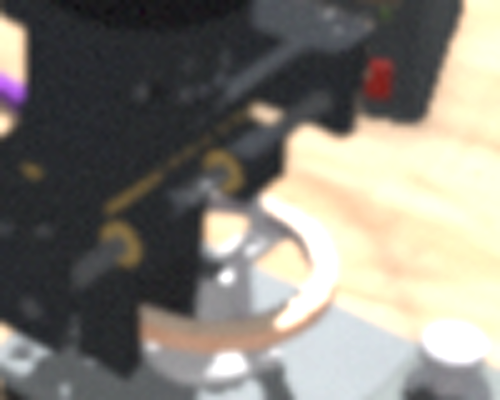

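```bash
python3 -m jog '[[0,0,-0.003,0,0.8],[0,0,-0.004,0,0.8],[0,0,-0.006,0,0.8],[0,0,0,0,0.8]]' >/dev/null;  python3 -c "from tgt import *;sk()"
python3 -m jog '[[0,0,-0.01,0,0.8],[0,0,-0.015,0,0.8],[0,0,-0.025,0,0.8],[0,0,-0.025,0,0.8],[0,0,-0.015,0,0.8],[0,0,0,0,0.8]]' >/dev/null; python3 -c "from tgt import *;sk()"
python3 - <<'E'
from ringov import *
a=np.linspace(0,2*np.pi,90)
for c,(x,y,w,h,k) in dict(scene=(265,240,100,80,7),top=(325,215,110,80,7)).items():
  raw=r.snapshot(c)[y:y+h,x:x+w,::-1]
  im=np.clip(cv2.resize(raw,None,fx=k,fy=k,interpolation=cv2.INTER_CUBIC)*1.1,0,255).astype(np.uint8)
  for rad,z,col in((.0485,.066,(0,0,255)),(.038,.066,(0,255,0))):
    q=(proj(W(ps,np.c_[rad*np.cos(a),rad*np.sin(a),0*a+z]),c)-[x,y]+.5)*k; cv2.polylines(im,[np.round(q).astype(int)],1,col,1)
  cv2.imwrite('pics/w_%s.png'%c,im)
E
```

```text
stand-frame mm [-43.2  -0.4  63.7] yaw -0.02 f [ 0.1  0.3 -0.6] op mm 17.7 t 22.2
stand-frame mm [-42.5  -0.6 155. ] yaw -0.04 f [ 0.6  0.  -0.7] op mm 17.6 t 22.8
```

View pics/w_scene.png

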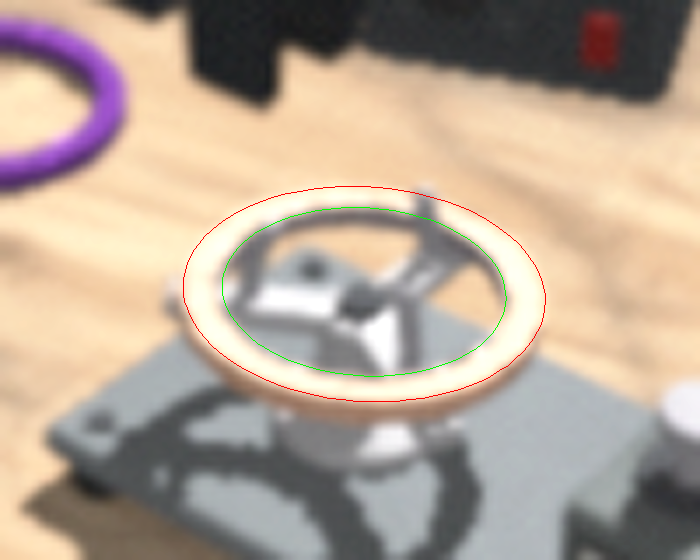

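View pics/w_top.png

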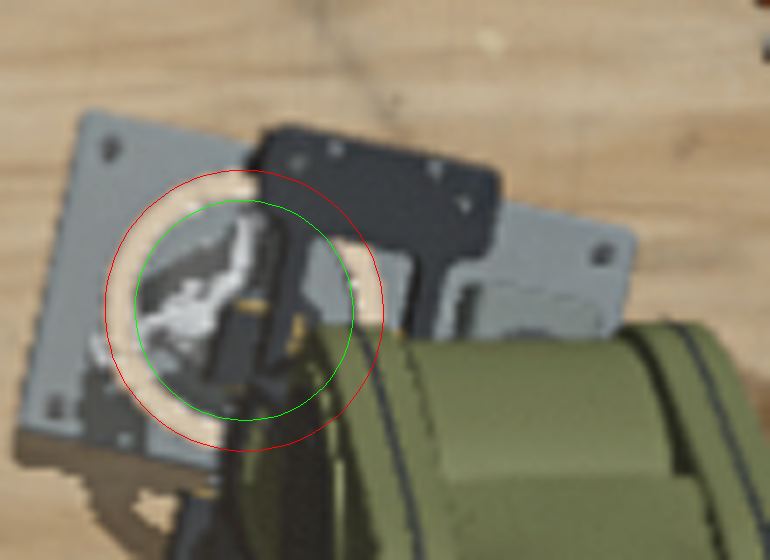

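The roll lies flat: both overlays match and all three prongs are inside the hole. Next the plunger, with the fingers closed.

```bash
python3 - <<'E'
from tgt import *
go(W(ps,[0,-.105,.10])[0],np.degrees(ps[2]))
E
```

```text
pos [ 0.4216 -0.2944  0.1528] yaw -11.34 f [ 0.6 -0.3  0.1] op 0.2 t 22.9
tool delta [0.044  0.1045 0.0529] to [ 0.4442 -0.4056  0.1   ] ('turn units', np.float64(-0.0001))
```

```bash
python3 -m jog '[[0.004,0.01,0,0,1],[0.009,0.02,0,0,1],[0.011,0.027,0,0,1],[0.011,0.0255,0,0,1],[0.006,0.016,0,0,1],[0.003,0.006,0,0,1],[0,0,0.02,0,1],[0,0,0.02,0,1],[0,0,0.01,0,1],[0,0,0,0,1],[0,0,0,0,1]]' 20
python3 - <<'E'
from ringov import *
sk(); view('p1','scene',310,230,110,90,7,False,1.2)
E
```

```text
clock: 24.0
tool_pos: [0.4448, -0.4051, 0.1029]
eef_rot: [0.995, -0.098, 0.0, -0.0]
contact_force: [-0.0, 0.6, 0.8]
opening: 0.004
stand-frame mm [   0.5 -104.4  102.9] yaw 0.02 f [-0.   0.6  0.8] op mm 0.3 t 24.0
pos [ 0.4451 -0.4053  0.1034] yaw -11.3 f [ 0.3  0.2 -0. ] op 0.006 t 24.05
tool delta [ 0.0272 -0.4408 -0.1967] to [0.558  0.0217 0.3   ] ('turn units', np.float64(-0.1885))
```

View pics/p1.png

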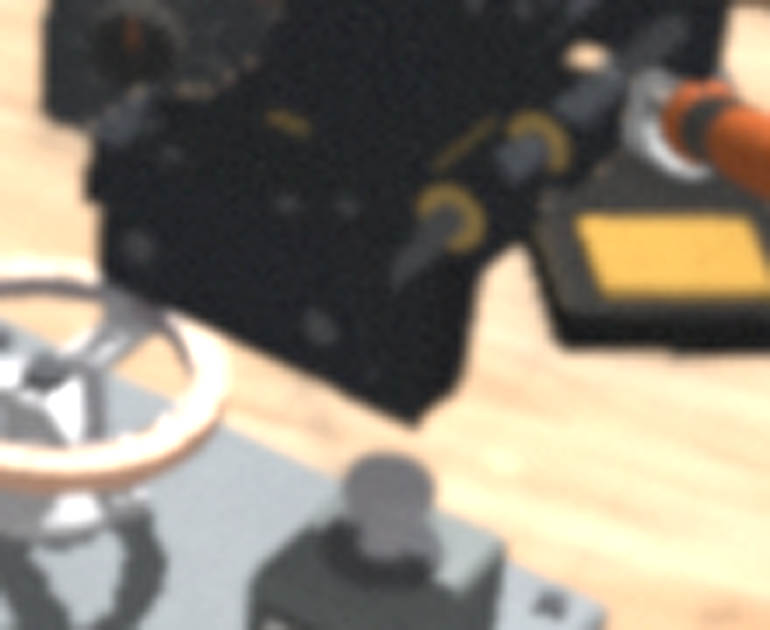

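```bash
python3 - <<'E'
from tgt import *
P=onz([[398,155],[425,195],[437,218],[452,190]],.06,'top'); print(np.round((P-[ps[0],ps[1],0])@Rz(ps[2])*1000))
E
python3 -m jog '[[0,0,0.01,0,1],[0,0,0.01,0,1],[0,0,0,0,1],[0,0,0,0,1]]' >/dev/null; python3 -c "from tgt import *;sk()"
python3 -m jog '[[0,0,0.005,0,1],[0,0,0,0,1],[0,0,0,0,1]]' >/dev/null; python3 -c "from tgt import *;sk()"
```

```text
[[ 275.  -45.   60.]
 [ 190. -130.   60.]
 [ 140. -171.   60.]
 [ 217. -196.   60.]]
stand-frame mm [   0.  -104.6   82.3] yaw -0.01 f [ 0.6  1.1 -0.5] op mm 0.6 t 24.45
stand-frame mm [   0.6 -104.8   77.9] yaw -0.01 f [1.  0.4 1.4] op mm 0.2 t 24.75
```

Contact at z ≈ 0.078, as expected. I'll press down to about 0.065, the full stroke.

```bash
python3 -m jog '[[0,0,0.004,0,1],[0,0,0.004,0,1],[0,0,0.003,0,1],[0,0,0,0,1],[0,0,0,0,1]]' >/dev/null; python3 -c "from tgt import *;sk()"
python3 -m jog '[[0,0,0.002,0,1],[0,0,0,0,1],[0,0,0,0,1]]' >/dev/null; python3 -c "from tgt import *;sk()"
```

```text
stand-frame mm [   0.7 -104.9   66.9] yaw -0.01 f [ 0.2 -0.2  4.5] op mm 0.5 t 25.25
stand-frame mm [   0.7 -104.9   66.3] yaw -0.01 f [-2.5  2.  16. ] op mm 0.7 t 25.55
```

```bash
python3 -m jog '[[0,0,-0.003,0,1],[0,0,-0.005,0,1],[0,0,-0.008,0,1],[0,0,-0.02,0,1],[0,0,-0.03,0,1],[0,0,-0.03,0,1],[0,0,-0.03,0,1],[0,0,0,0,1]]' >/dev/null; python3 -c "from tgt import *;sk()"
python3 -m jog '[[0.02,0.03,-0.02,0,1],[0.02,0.04,-0.02,0,1],[0.02,0.04,-0.02,0,1],[0.02,0.04,0,0,1],[0.01,0.02,0,0,1],[0,0,0,0,1],[0,0,0,0,1]]'
python3 - <<'E'
from h import *
save('endT',r.snapshot('top'));im=r.snapshot('scene');save('endS',im)
for c,n in(('scene','tin'),('scene','cutting_oil'),('top','tin'),('top','cutting_oil'),('top','thin_roll'),('top','reset_plunger'),('scene','reset_plunger')): print(c,n,[(round(o['score'],2),np.round(o['rect']).tolist()) for o in r.cut_out(n,c)])
E
```

```text
stand-frame mm [   1.9 -105.3  194.4] yaw -0.03 f [ 0.1 -0.5  0.2] op mm 0.5 t 26.35
clock: 27.05
tool_pos: [0.4989, -0.5884, 0.2487]
eef_rot: [0.995, -0.098, -0.001, -0.001]
contact_force: [0.2, 0.0, 0.1]
opening: 0.006
scene tin [(0.66, [151.0, 230.0, 173.0, 255.0])]
scene cutting_oil [(0.71, [178.0, 240.0, 202.0, 276.0])]
top tin [(0.6, [180.0, 242.0, 203.0, 260.0])]
top cutting_oil [(0.73, [166.0, 117.0, 275.0, 237.0]), (0.7, [230.0, 260.0, 247.0, 274.0])]
top thin_roll [(0.78, [248.0, 150.0, 249.0, 155.0])]
top reset_plunger []
scene reset_plunger [(0.43, [356.0, 293.0, 370.0, 309.0])]
```

View pics/endS.png

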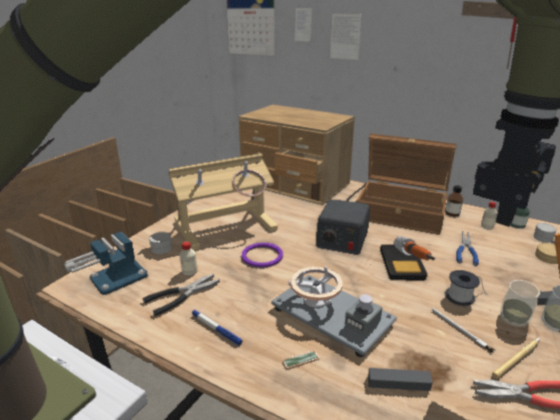

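View pics/endT.png

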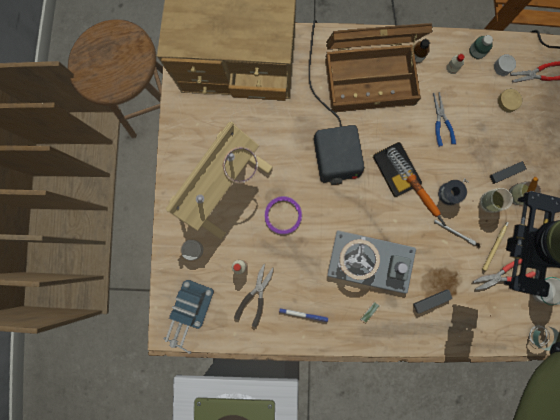

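The roll is seated at (317,284) in the scene picture and (358,259) from above. The thin roll still hangs at (250,183), the plunger is up at (365,303), and the tin and bottle are where they were. I'll hand the job in.

```bash
python3 -c "from plant import r; print(r.finish_job())"
```

```text
the job is handed in; nothing more can be done
None
```

The thick roll is loaded flat on the foil stand, and the plunger has been pushed down and let back up. I handed the job in at about 27 s of the 48 s allowed; no verdict is reported.

**Roll:** I pinched it at its lowest part and lifted it off the hook. It came up still tilted about 28°, so I lowered it round the prongs to about 2 mm above the arms. I then eased the grip until its far side swung down level, lowered it into contact and let go. That swing was not fully controlled: the far side came down by gravity as the grip eased, while the fingers still held the near side. With the fingers clear, the outline of a seated roll matched both pictures, with the hole round all three prongs. The top view was partly hidden by the arm then, but the final pictures show the same.

**Plunger:** It met the fingers at 78 mm and stopped at about 66 mm with 16 N on the wrist, well above the 5 N spring, so it reached its stop. In the last scene picture it is back up. The network did not find it in the last top view, but it is visible there by eye.

**Other items:**
- The thin roll still hangs on its hook.
- The tin and bottle sit where they were at the start, to within the few pixels that the network's boxes vary.
- The network's last top-view boxes were poor in two cases: one for the thin roll covered only a sliver, and one for the bottle lay over the rack. For those I went by the picture.

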